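# Gauge the jaw gap of a bag sealer

### The arm

A 6-joint arm with a two-finger parallel gripper is mounted at the origin on the work surface. World frame = base frame: x ahead of the robot, y to its left, z up, the work surface at z = 0. Lengths are in mm, angles in rad, forces in N, time in s.
With the tool pointing down it reaches from about 400 to 925 mm from the base axis. Payload 12.5 kg.
Tool frame: the origin (TCP) lies at the very end of the fingers, on their centre line; the grasp point (between the pads) lies 19 mm behind it (env.grip_point_offset is the distance from the TCP to the grasp point, in mm); z points along the fingers, y is the direction in which the jaws open and shut (so a half turn about z gives the same grasp; the last joint's range is limited). The gripper opens to 95 mm and grips with 3 to 60 N. Pads are 20 mm wide; open, the fingers measure 119 mm over their backs; the gripper's body (75 mm by 180 mm) begins 59 mm behind the grasp point.
Start: joints at [-1.317, 0.491, 1.559, -0, 1.092, -0.106], TCP at [220.078, -584.989, 214.661] pointing down, gripper open.
Joint ranges: [-3.1, 3.1], [-0.84, 2.19], [0.05, 2.79], [-1.13, 4.28], [0.06, 2.93], [-2.69, 2.69]. Speed limits (rad/s): [2.22, 2.22, 2.79, 3.14, 3.14, 3.14].

### API

Orientations are given as [roll, pitch, yaw] about the fixed x, y, z axes, in that order (R = Rz(yaw) Ry(pitch) Rx(roll)).
In Python, from cell import env gives the robot as it stands.
- The arm moves only by the tool drive_tool, never from a script. Its argument "commands" is a list of rows, each an object of numbers: "dx", "dy", "dz": the shift along the world's x, y, z in mm; "yaw": the turn about the world's z in degrees. In form: [{"dx": .., "dy": .., "dz": .., "yaw": ..}, ...]. A call has 1 to 5 rows; each row shifts and turns the commanded pose from where the row before left it; what a row does not reach is not made up. A row lasts 1/12 s, in which the tool goes at most 41.7 mm and 7.16 degrees, less where a joint would pass 70% of its speed; a pose out of reach is approached as far as the arm can. A call with a gripper value outside its range is refused whole. "grip" is the opening, from 0 (shut) to 1 (fully open), set as the call begins (left out, the last holds). The fingers move at their own pace and stop on an object; the grip force is fixed at half the most. Time passes only in rows, so rows that do not move let the fingers close. It gives the time, the measured TCP pose, the force and the opening at its end, in the units of the state.
- env.state(): the state, without advancing time (a new reading comes with each control period).
- env.read_camera(name): name is "scene" or "top" or "wrist"; returns the picture (480x640x3 uint8, red, green, blue); there is no depth.
- env.calibration(name): a dict with "intrinsics" (3x3 intrinsics, pixels), "rvec" (rotation vector, rad) and "tvec" (3), from world to camera coordinates, as OpenCV has them. Camera axes: x right, y down, z forward; pixel columns grow to the right and rows downward; lengths in mm; the calibration is good to about 2 mm. The wrist camera is an equidistant fisheye: a pixel r from the principal point sees the ray r / f radians off the axis. A picture is of the moment at which its call begins: read the wrist's pose just before it. calibration takes no time and is no camera call; for the wrist camera it gives the pose at the moment of the call.
- env.job_done(): hands the job in, once; it reports no verdict.
Trained networks look in the newest picture that a camera, given by its name, has taken for a name from the list of things; names that differ only in an ending like _2 or _b are one class to them, and where a whole thing is asked for, a point or a joint stands for the part that bears it (a point fixed in the world has none). Each returns a list of dicts, best first, with "conf" (0 to 1); they miss things now and then, are a little off and sometimes report something else, mostly with a low value. They report only what shows in the picture. A call takes as long as a camera call. They do not tell look-alikes from the thing itself.
- env.trace(query, camera): "pixels" (480x640 bool, what is visible of it) and "pixel" ([column, row] in pixels, amid what is visible of it).
- env.place_of(query, camera): "pixel" ([column, row] in pixels: a listed point, or the origin of a listed thing).
The state is a dict: "t": time; "joints": joint angles; "qvel": joint speeds; "tau": joint torques, N m; "eef_pos": TCP position; "tcp_rot": TCP orientation; "ft_force": force on the tool from outside, world axes, zero at the start; "moment": the same for the moment, N m; "opening": opening from 0.0 (shut) to 1.0 (fully open).
Only numpy, scipy, OpenCV 4.12 (cv2) and the standard library are available. Lean on these libraries where they do the work, as an engineer would, in place of code of your own. Each camera call takes 0.05 s, during which the arm holds its last target.

### The job

Get the bag sealer ready for a jaw-gap check: throw its lever from the white notch into the yellow middle notch, which draws the red shutter out of the jaw gap and must stay there. Then take the yellow gauge out of the stand and slide its blade down the sloping jaw gap until its shoulder rests fully home on the jaws, and leave it there. Leave the blue gauge in its stand and do not disturb the bottle, jar and can.

Things in the scene. Friction and masses are not known exactly. Their poses are not given: they have to be found in the camera images.
- lever (a joint): Lever on the left (+y) end of the sealer: flat steel arm, black barrel grip 130 mm from the hinge, which runs along the sealer's y. 0 = white notch, leaning 0.6 rad to the sealer's front (-x); 0.6 = yellow notch, arm upright, shutter open; 0.9 = black notch, end of travel, leaning 0.3 rad back: too far. The hinge is stiff: the lever stays where it is left; 1 to 3 N at the grip moves it.
- lever_grip (a point): Centre of the lever's black barrel grip: cylinder along the sealer's y, diameter 28 mm, 40 mm long, free on all sides. Turns with the lever.
- lever_hinge (a point): Point on the lever's hinge axis, level (in the sealer's y) with the grip's centre; 145 mm above the table. Its axes are those of the sealer: z up, y along the hinge, x to the sealer's back.
- yellow_notch (a point): Where the grip's centre is when the lever stands in the yellow notch: 130 mm straight above lever_hinge, 275 mm above the table. Fixed to the sealer. The arm then stands over the upright yellow tab on the round aluminium quadrant (white and black tabs mark the other notches).
- sealer: Bag sealer, fixed: grey base 180 (x) x 240 (y) x 90 mm high with blue end plates to 158 mm high and a grey back housing (x from +55 to +90 mm) to 155 mm high. Origin at the centre of its underside, x to its back, y towards the lever end, z up.
- jaws: Sloping aluminium jaws, 53 (x) x 220 (y) mm. Origin: centre of the gap's mouth, in the plane of the jaw tops, 170 mm above the table. z points out of the gap, leaning 0.48 rad from vertical to the sealer's front (-x); the blade goes in along -z. Gap 9 mm in x (flared to 20 in its top 6 mm), 54 in y, 66 deep. A red shutter blocks it 7.5 mm down until the lever reaches the yellow notch.
- gauge_yellow: Yellow gauge, 180 g, loose, blade down in one of the stand's slots. Origin: centre of its shoulder's underside (70 mm up in the stand); z up the handle, x across the thickness. Steel blade 5 (x) x 46 (y) mm, 60 mm down from the origin, last 10 mm 38 wide; shoulder 24 x 70 x 10 mm above the origin; handle 20 (x) x 36 (y) mm, z 10 to 86 mm. May go in either way round.
- gauge_grip (a point): A good grip point on the yellow gauge's handle, 55 mm above the gauge's origin; 20 mm thick in the gauge's x.
- gauge_tip (a point): Tip of the yellow gauge's blade, 60 mm below its origin.
- gauge_blue: A gauge for another machine, same shape but blue, standing in the other slot of the stand, 100 mm away in the stand's y. Stays there.
- stand: Grey gauge stand, fixed, 70 (x) x 190 (y) x 70 mm high, with two slots 9 x 53 mm, 64 mm deep, at y = +50 and -50 mm. Origin at the centre of its underside. Which gauge is in which slot varies.
- bottle: Clear bottle with blue cap, diameter 64, height 150 mm; origin under its centre. Bystander.
- jar: Amber jar with red lid, diameter 72, height 100 mm; origin under its centre. Bystander.
- can: Steel can, diameter 74, height 110 mm; origin under its centre. Bystander.
Things that resemble listed ones, but are neither listed nor needed, are in the scene too. There is more than one size of the gauge_yellow; the one meant has the size given above.

How it is judged:
By the outcome, as a careful person would: the job done as asked, in the order asked, and still so for the second after the job is handed in, with the robot touching nothing.
It also fails if it takes over 54 s, if anything falls off the work surface, if the arm or the gripper's body presses on something with over 40 N, if the wrist force passes 120 N, or if a joint passes its speed limit or range.

## Working session

There is one attempt and no reset: what is moved stays moved. The work goes in short steps, Python scripts to look and compute and a tool call to move; the robot and the scene stay as the last step left them, time stands still between calls to the robot, and variables do not carry over. Pictures are saved under pics/ and viewed, and the job is handed in when it is done.

Besides the shell and the picture viewer there is one more tool, called after "Emit:" as name(argument=value, ...) on one line, values as JSON. drive_tool: Moves the arm, as the interface text tells. Its arguments: {"type":"object","properties":{"commands":{"type":"array"},"grip":{"type":"number"}},"required":["commands"]}

```bash
ls; mkdir -p pics
cat > h.py <<'E'
import numpy as np,cv2
from cell import env
def snap(c,n):
    im=env.read_camera(c); cv2.imwrite(f'pics/{n}.png',im[:,:,::-1]); return im
def ray(c,px):
    k=env.calibration(c);K=np.array(k['intrinsics'],float);R=cv2.Rodrigues(np.array(k['rvec'],float))[0];t=np.array(k['tvec'],float).ravel()
    if c=='wrist':
        d=np.array([(px[0]-K[0,2])/K[0,0],(px[1]-K[1,2])/K[1,1]]);r=np.linalg.norm(d)
        v=np.array([*(np.sin(r)*d/max(r,1e-9)),np.cos(r)])
    else: v=np.array([(px[0]-K[0,2])/K[0,0],(px[1]-K[1,2])/K[1,1],1])
    return -R.T@t,R.T@v
def atz(c,px,z):
    o,v=ray(c,px);return o+v*(z-o[2])/v[2]
def proj(c,P):
    k=env.calibration(c);K=np.array(k['intrinsics'],float);R=cv2.Rodrigues(np.array(k['rvec'],float))[0];t=np.array(k['tvec'],float).ravel()
    p=R@np.array(P,float)+t
    if c=='wrist':
        a=np.arctan2(np.hypot(p[0],p[1]),p[2]);d=p[:2]/max(np.hypot(p[0],p[1]),1e-9)*a
        return np.array([K[0,0]*d[0]+K[0,2],K[1,1]*d[1]+K[1,2]])
    return np.array([K[0,0]*p[0]/p[2]+K[0,2],K[1,1]*p[1]/p[2]+K[1,2]])
def tri(obs):
    A=np.zeros((3,3));b=np.zeros(3)
    for c,px in obs:
        o,v=ray(c,px);v/=np.linalg.norm(v);M=np.eye(3)-np.outer(v,v);A+=M;b+=M@o
    X=np.linalg.solve(A,b);return X,[np.linalg.norm(proj(c,X)-px) for c,px in obs]
E
python3 - <<'E'
from h import *
np.set_printoptions(precision=1,suppress=True)
for c in ['scene','top','wrist']:
    snap(c,c+'0')
    o,v=ray(c,[320,240]);print(c,o,v)
    if c!='wrist':
        for q in ['lever_grip','lever_hinge','yellow_notch','sealer','jaws','gauge_yellow','gauge_grip','gauge_tip','gauge_blue','stand','bottle','jar','can']:
            print(q,[(np.round(d['pixel'],1),round(d['conf'],2)) for d in env.place_of(q,c)][:4])
print(env.state())
E
```

```text
pics
scene [1007.3 -718.3 1031.2] [-0.4  0.6 -0.7]
lever_grip [(array([340.4, 151.2]), 0.69)]
lever_hinge [(array([359.3, 185.4]), 0.72)]
yellow_notch []
sealer [(array([334.2, 256.6]), 0.72)]
jaws [(array([332.8, 213.6]), 0.58)]
gauge_yellow [(array([193.9, 304.6]), 0.91), (array([168.4, 363.5]), 0.78), (array([217.7, 329.1]), 0.71)]
gauge_grip [(array([161.9, 356.5]), 0.92), (array([215., 319.]), 0.82), (array([194.5, 298.2]), 0.76), (array([236.9, 333.2]), 0.26)]
gauge_tip [(array([170.1, 371.4]), 0.93), (array([198.7, 317.9]), 0.86)]
gauge_blue [(array([250.5, 304.5]), 0.93), (array([236.1, 334.2]), 0.47), (array([336.3, 211.2]), 0.17)]
stand [(array([238.1, 333.5]), 0.81), (array([221.2, 328.2]), 0.45)]
bottle [(array([361.2, 339.8]), 0.9)]
jar [(array([286.7, 405.9]), 0.88)]
can [(array([344.8, 190.7]), 0.78)]
top [ 414.8  -13.3 1338.7] [ 0.1 -0.  -1. ]
lever_grip [(array([206.6, 266.6]), 0.59)]
lever_hinge [(array([213.8, 240.6]), 0.76)]
yellow_notch [(array([271.6, 236.1]), 0.54), (array([184.7, 283.5]), 0.42)]
sealer [(array([277.6, 246. ]), 0.86)]
jaws []
gauge_yellow [(arr
[... 217 characters left out ...]
54)]
gauge_tip [(array([450.2, 298.9]), 0.48)]
gauge_blue [(array([381. , 273.5]), 0.79)]
stand [(array([419.9, 276.6]), 0.69), (array([395. , 278.7]), 0.64)]
bottle [(array([346. , 186.3]), 0.7)]
jar [(array([421.9, 205.6]), 0.83)]
can [(array([186.1, 281.8]), 0.56), (array([218.4, 239.6]), 0.24)]
wrist [ 296.3 -556.2  384.7] [-0.3 -0.1 -1. ]
{'t': 1.45, 'joints': array([-1.3,  0.5,  1.6, -0. ,  1.1, -0.1]), 'qvel': array([ 0., -0., -0., -0., -0., -0.]), 'tau': array([  0. , -61.2, -25.8,   0.1,   0. ,  -0. ]), 'eef_pos': array([ 220.1, -585. ,  214.7]), 'tcp_rot': array([3.1, 0. , 0.4]), 'ft_force': array([-0. ,  0.9, -0.1]), 'moment': array([ 0., -0.,  0.]), 'opening': 0.9980967453943961}
```

View pics/scene0.png

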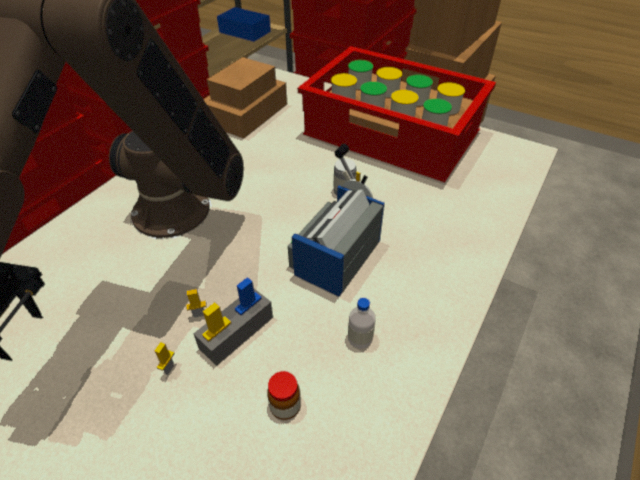

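View pics/top0.png

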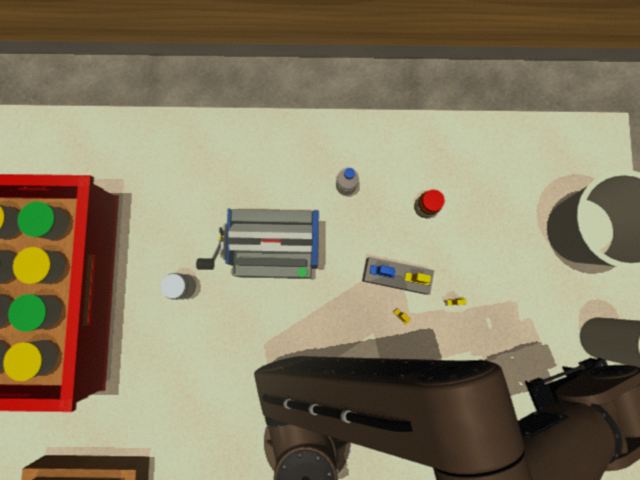

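View pics/wrist0.png

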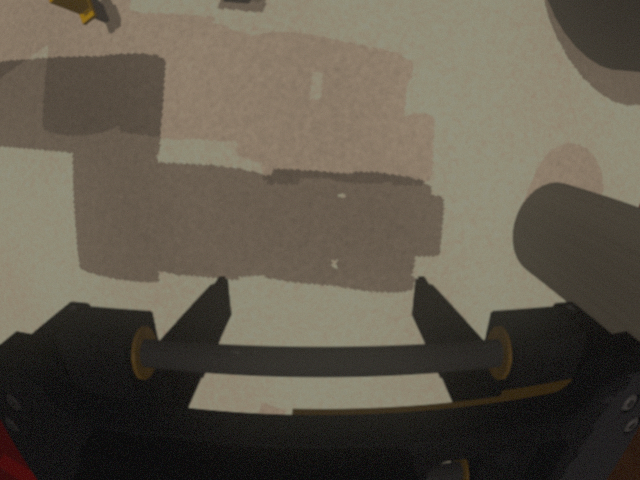

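Run:
```python
import cv2
a=cv2.imread('pics/scene0.png');cv2.imwrite('pics/scene0z.png',cv2.resize(a[110:410,130:430],None,fx=2,fy=2,interpolation=2)[:600])
a=cv2.imread('pics/top0.png');cv2.imwrite('pics/top0z.png',cv2.resize(a[150:350,160:480],None,fx=2.5,fy=2.5,interpolation=2))
```

```text
(no output)
```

View pics/scene0z.png

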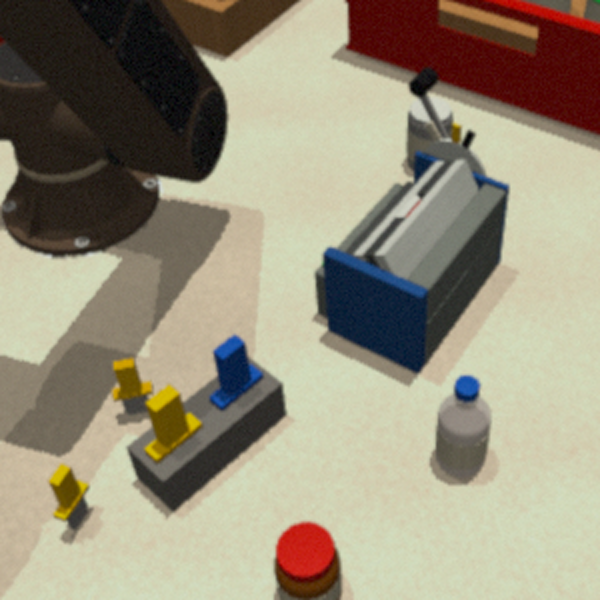

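View pics/top0z.png

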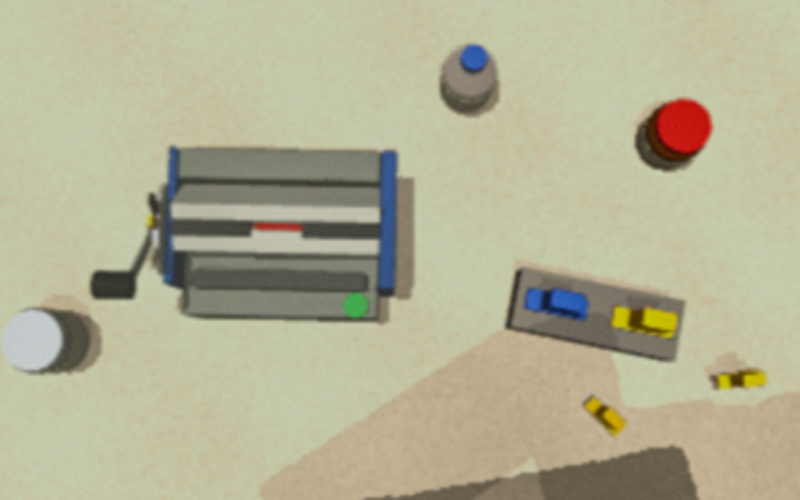

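The scene view has the sealer with its lever at about (340,151), the stand holding the yellow gauge (~213,320) and the blue one (~247,295), and two smaller yellow look-alikes at (194,300) and (163,356). In the top view, the sealer spans (225..320, 208..278) and the lever grip is at (206,264), leaning to the front.

Run:
```python
from h import *
np.set_printoptions(precision=1,suppress=True)
print('grip',tri([('scene',[340.4,151.2]),('top',[206.6,266.6])]))
print('hinge',tri([('scene',[359.3,185.4]),('top',[213.8,240.6])]))
print('sealer',atz('scene',[334.2,256.6],0),atz('top',[277.6,246],0))
print('jaws',atz('scene',[332.8,213.6],170), 'red top',atz('top',[270.5,240.5],163))
print('gauge',tri([('scene',[217.7,329.1]),('top',[414.4,275.4])]),tri([('scene',[215,319]),('top',[419,279])]))
print('blue',tri([('scene',[250.5,304.5]),('top',[381,273.5])]))
z=lambda x,y:[160+x/2.5,150+y/2.5]
print('sealer corners end plates z158: ',[atz('top',z(*p),158) for p in [(174,148),(391,152),(165,283),(387,293)]])
print('stand corners z70',[atz('top',z(*p),70) for p in [(519,269),(685,301),(675,360),(508,327)]])
print('bystanders',[atz('top',z(*p),h) for p,h in [((473,58),150),((684,127),100),((34,340),110)]])
```

```text
grip (array([481.3, 251.9, 249.5]), [np.float64(1.2722407119075325), np.float64(1.4594851960117228)])
hinge (array([552.2, 254.9, 154.8]), [np.float64(0.8066436521305436), np.float64(0.8740488619792806)])
sealer [559.5  96.4   0. ] [558.6  97.2   0. ]
jaws [552.8  94.7 170. ] red top [555.6 103.1 163. ]
gauge (array([ 469.9, -302.8,   70.5]), [np.float64(1.5419483904307008), np.float64(1.2962120275852913)]) (array([ 462.4, -303.4,  106.7]), [np.float64(0.8023912090759296), np.float64(0.6820103022211648)])
blue (array([ 480.8, -203.6,   59.4]), [np.float64(1.9997552043848312), np.float64(1.7615555847935729)])
sealer corners end plates z158:  [array([639.8, 216.5, 158. ]), array([638.8, -18.3, 158. ]), array([493.6, 220.5, 158. ]), array([486.4, -16.1, 158. ])]
stand corners z70 [array([ 521.4, -167.2,   70. ]), array([ 487.6, -356.5,   70. ]), array([ 420.6, -343.8,   70. ]), array([ 455.1, -154.6,   70. ])]
bystanders [array([ 746.7, -107.1,  150. ]), array([ 683.4, -351.2,  100. ]), array([431.9, 371.9, 110. ])]
```

Emit:
drive_tool(commands=[{"dx": 30, "dz": 28}, {"dx": 30, "dz": 28}, {"dx": 30, "dy": 10, "dz": 25}, {"dx": 30, "dy": 20, "dz": 20}, {"dx": 30, "dy": 30}])

```text
invalid input
```

Emit:
drive_tool(commands=[{"dx": 10, "dy": 40, "yaw": 7}, {"dx": 10, "dy": 40, "yaw": 7}, {"dx": 10, "dy": 40, "yaw": 7}, {"dx": 10, "dy": 40, "yaw": 7}, {"dx": 10, "dy": 40, "yaw": 7}])

```text
invalid input
```

Emit:
drive_tool(commands=[{"dx": 10, "dy": 40, "yaw": 7}, {"dx": 10, "dy": 40, "yaw": 7}, {"dy": 40, "yaw": 7}, {"dy": 40, "yaw": 7}, {"dy": 40}])

```text
invalid input
```

Emit:
drive_tool(commands=[{"dy": 40}, {"dy": 40}, {"dy": 40}, {"dy": 40}, {"dy": 40}])

```text
invalid input
```

Emit:
drive_tool(commands=[{"dx": 30, "dy": 0, "dz": 28, "yaw": 0}, {"dx": 30, "dy": 0, "dz": 28, "yaw": 0}, {"dx": 30, "dy": 10, "dz": 25, "yaw": 0}, {"dx": 30, "dy": 20, "dz": 20, "yaw": 0}, {"dx": 30, "dy": 30, "dz": 0, "yaw": 0}])

```text
t: 1.87
eef_pos: [371.2, -526.7, 319.5]
tcp_rot: [3.135, -0.001, 0.359]
ft_force: [1.6, 0.1, 0.5]
opening: 1.003
```

Emit:
drive_tool(commands=[{"dx": 10, "dy": 40, "dz": 0, "yaw": 7}, {"dx": 10, "dy": 40, "dz": 0, "yaw": 7}, {"dx": 10, "dy": 40, "dz": 0, "yaw": 7}, {"dx": 10, "dy": 40, "dz": 0, "yaw": 7}, {"dx": 10, "dy": 40, "dz": 0, "yaw": 7}])

```text
t: 2.28
eef_pos: [419.6, -323.5, 315.7]
tcp_rot: [3.141, -0.0, 0.977]
ft_force: [1.3, 0.7, 0.1]
opening: 1.0
```

Emit:
drive_tool(commands=[{"dx": 0, "dy": 40, "dz": 0, "yaw": 7}, {"dx": 0, "dy": 40, "dz": 0, "yaw": 7}, {"dx": 0, "dy": 40, "dz": 0, "yaw": 7}, {"dx": 0, "dy": 40, "dz": 0, "yaw": 7}, {"dx": 0, "dy": 40, "dz": 0, "yaw": 5}])

```text
t: 2.7
eef_pos: [419.0, -123.7, 315.8]
tcp_rot: [3.141, 0.0, 1.553]
ft_force: [2.0, 0.4, -0.2]
opening: 0.998
```

Emit:
drive_tool(commands=[{"dx": 0, "dy": 40, "dz": 10, "yaw": 0}, {"dx": 0, "dy": 40, "dz": 10, "yaw": 0}, {"dx": 0, "dy": 40, "dz": 10, "yaw": 0}, {"dx": 0, "dy": 40, "dz": 10, "yaw": 0}, {"dx": 0, "dy": 40, "dz": 10, "yaw": 0}])

```text
t: 3.12
eef_pos: [418.9, 76.4, 366.5]
tcp_rot: [3.141, -0.0, 1.546]
ft_force: [0.6, -1.3, 0.1]
opening: 0.998
```

Run:
```python
from h import *
np.set_printoptions(precision=1,suppress=True)
im=snap('wrist','w1');print(env.state()['eef_pos'],ray('wrist',[320,240])[0])
cv2.imwrite('pics/w1.png',cv2.resize(im[:,:,::-1],(800,600)))
for q in ['lever_grip','lever_hinge','jaws','yellow_notch']:
    for d in env.place_of(q,'wrist')[:2]: print(q,d['pixel'],d['conf'])
for q,P in [('grip',[479,252,252]),('jaws',[553,97,170])]: print(q,proj('wrist',P))
```

```text
[419.   81.8 368.3] [418.8 163.9 538.5]
lever_grip [399.3, 13.0] 0.9
lever_hinge [442.9, 46.2] 0.68
jaws [447.2, 186.7] 0.77
yellow_notch [350.6, 418.3] 0.47
yellow_notch [443.2, 49.2] 0.39
grip [395.3  10.4]
jaws [450.9 188.8]
```

View pics/w1.png

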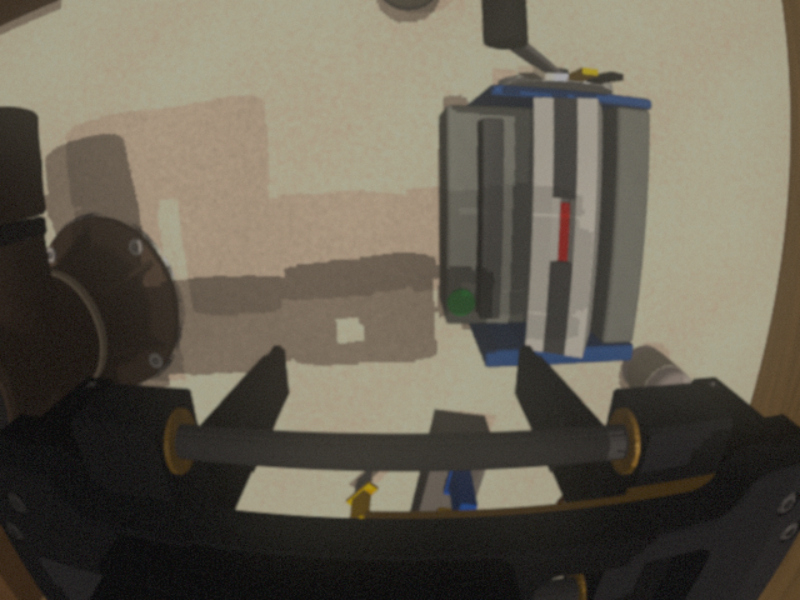

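Emit:
drive_tool(commands=[{"dx": 12, "dy": 25, "dz": -5, "yaw": 0}, {"dx": 12, "dy": 25, "dz": -5, "yaw": 0}, {"dx": 12, "dy": 25, "dz": -5, "yaw": 0}, {"dx": 12, "dy": 25, "dz": 0, "yaw": 0}, {"dx": 12, "dy": 20, "dz": 0, "yaw": 0}])

```text
t: 3.78
eef_pos: [480.4, 194.1, 349.9]
tcp_rot: [-3.14, 0.0, 1.544]
ft_force: [-0.1, 0.4, 0.1]
opening: 0.997
```

Run:
```python
from h import *
np.set_printoptions(precision=1,suppress=True)
im=snap('wrist','w2');print(env.state()['eef_pos'],ray('wrist',[320,240])[0])
cv2.imwrite('pics/w2.png',cv2.resize(im[:,:,::-1],(800,600)))
for q in ['lever_grip','lever_hinge','jaws']:
    for d in env.place_of(q,'wrist')[:2]: print(q,d['pixel'],d['conf'],atz('wrist',d['pixel'],{'lever_grip':252,'lever_hinge':145,'jaws':170}[q]))
```

```text
[482.1 196.3 349.5] [483.1 278.7 519.6]
lever_grip [324.4, 163.2] 0.89 [483.6 252.8 252. ]
lever_hinge [393.5, 150.8] 0.73 [553.6 253.8 145. ]
jaws [390.1, 297.5] 0.93 [548.9 102.9 170. ]
```

View pics/w2.png

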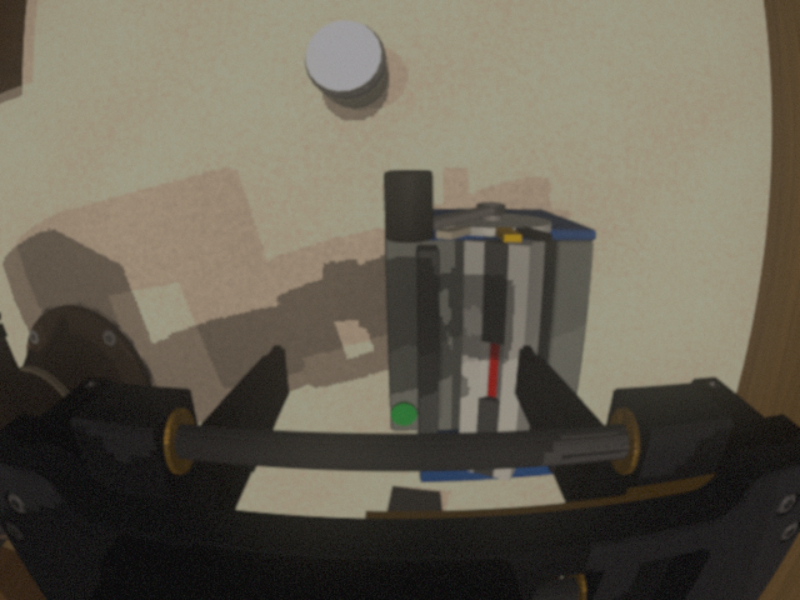

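Emit:
drive_tool(commands=[{"dx": 0, "dy": 29, "dz": -5, "yaw": 0}, {"dx": 0, "dy": 29, "dz": -20, "yaw": 0}, {"dx": 0, "dy": 0, "dz": -30, "yaw": 0}, {"dx": 0, "dy": 0, "dz": -30, "yaw": 0}, {"dx": 0, "dy": 0, "dz": -31, "yaw": 0}])

```text
t: 4.4
eef_pos: [479.4, 251.0, 233.9]
tcp_rot: [3.141, -0.0, 1.545]
ft_force: [0.2, -0.8, 0.3]
opening: 0.998
```

Emit:
drive_tool(commands=[{"dx": 0, "dy": 0, "dz": 0, "yaw": 0}, {"dx": 0, "dy": 0, "dz": 0, "yaw": 0}])

```text
t: 4.57
eef_pos: [479.4, 251.0, 234.6]
tcp_rot: [-3.14, 0.001, 1.545]
ft_force: [-0.6, 0.5, 1.0]
opening: 1.003
```

Run:
```python
from h import *
np.set_printoptions(precision=1,suppress=True)
im=snap('wrist','w3');s=env.state();print(s['eef_pos'],s['ft_force'])
cv2.imwrite('pics/w3.png',cv2.resize(im[:,:,::-1],(800,600)))
```

```text
[480.1 251.5 236. ] [ 0.1 -0.1  1.1]
```

View pics/w3.png

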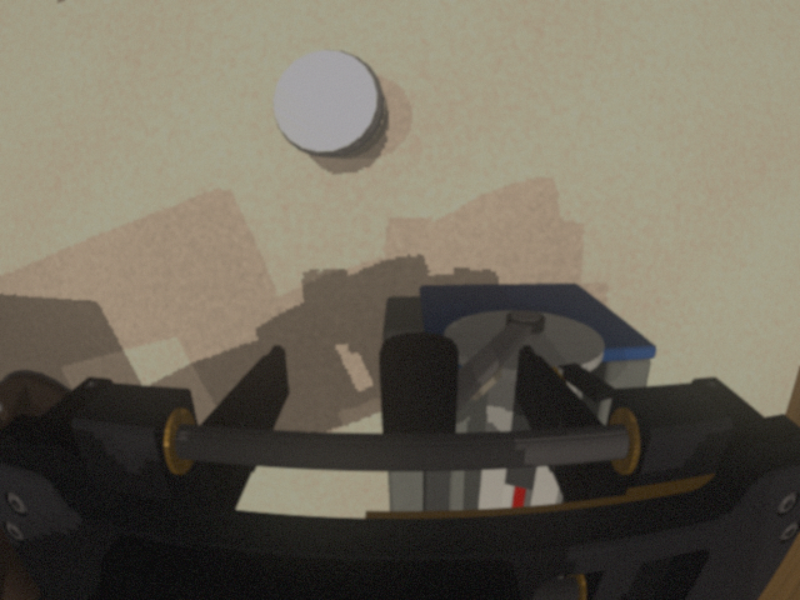

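Emit:
drive_tool(commands=[{"dx": 4, "dy": 0, "dz": -1, "yaw": 0}, {"dx": 0, "dy": 0, "dz": 0, "yaw": 0}, {"dx": 0, "dy": 0, "dz": 0, "yaw": 0}, {"dx": 0, "dy": 0, "dz": 0, "yaw": 0}, {"dx": 0, "dy": 0, "dz": 0, "yaw": 0}], grip=0.0)

```text
t: 5.03
eef_pos: [483.6, 252.5, 234.2]
tcp_rot: [3.141, -0.0, 1.547]
ft_force: [-0.1, 0.0, 0.2]
opening: 0.706
```

Emit:
drive_tool(commands=[{"dx": 0, "dy": 0, "dz": 0, "yaw": 0}, {"dx": 0, "dy": 0, "dz": 0, "yaw": 0}, {"dx": 0, "dy": 0, "dz": 0, "yaw": 0}, {"dx": 0, "dy": 0, "dz": 0, "yaw": 0}])

```text
t: 5.37
eef_pos: [483.6, 252.5, 233.7]
tcp_rot: [3.141, -0.0, 1.547]
ft_force: [0.9, 0.0, -0.1]
opening: 0.425
```

Emit:
drive_tool(commands=[{"dx": 0, "dy": 0, "dz": 0, "yaw": 0}, {"dx": 0, "dy": 0, "dz": 0, "yaw": 0}, {"dx": 0, "dy": 0, "dz": 0, "yaw": 0}, {"dx": 0, "dy": 0, "dz": 0, "yaw": 0}])

```text
t: 5.7
eef_pos: [483.0, 253.0, 233.9]
tcp_rot: [-3.141, -0.001, 1.547]
ft_force: [-3.2, 2.4, 4.0]
opening: 0.29
```

Emit:
drive_tool(commands=[{"dx": 13.4, "dy": -0.3, "dz": 8, "yaw": 0}, {"dx": 14.2, "dy": -0.3, "dz": 6.4, "yaw": 0}, {"dx": 14.9, "dy": -0.3, "dz": 4.6, "yaw": 0}, {"dx": 15.3, "dy": -0.3, "dz": 2.8, "yaw": 0}, {"dx": 0, "dy": 0, "dz": 0, "yaw": 0}])

```text
t: 6.12
eef_pos: [543.4, 251.1, 256.2]
tcp_rot: [3.14, -0.0, 1.546]
ft_force: [1.1, -0.6, 9.1]
opening: 0.291
```

Run:
```python
from h import *
np.set_printoptions(precision=1,suppress=True)
im=snap('wrist','w4');s=env.state();print(s['eef_pos'],s['ft_force'])
a=snap('scene','s4');
for q in ['lever_grip','lever_hinge']:print(env.place_of(q,'scene')[:2])
b=np.hstack([cv2.resize(a[110:260,260:460],(800,600))]);cv2.imwrite('pics/s4.png',b[:,:,::-1])
cv2.imwrite('pics/w4.png',im[:,:,::-1])
```

```text
[542.9 251.1 256.2] [ 1.1 -1.5  5.9]
[{'pixel': [356.9, 150.7], 'conf': 0.61}, {'pixel': [360.5, 187.7], 'conf': 0.19}]
[{'pixel': [362.8, 189.5], 'conf': 0.68}, {'pixel': [365.4, 149.8], 'conf': 0.16}]
```

View pics/s4.png

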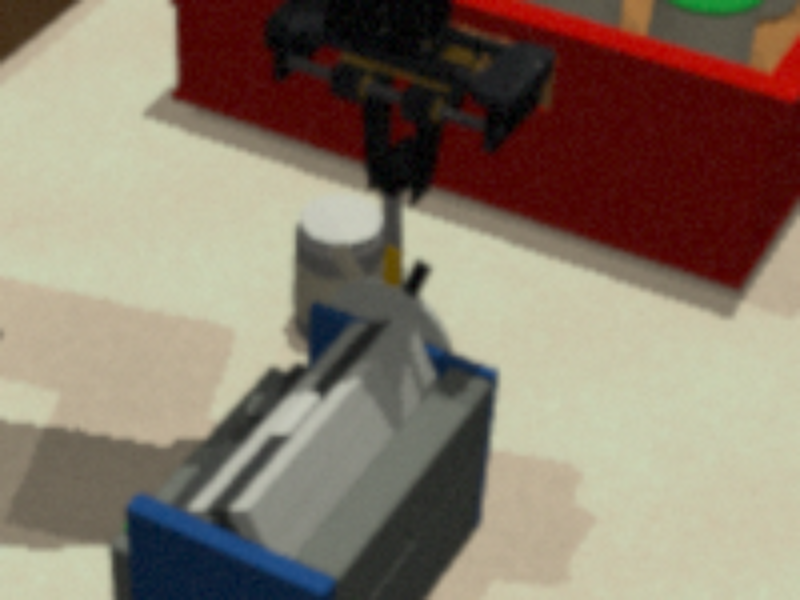

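View pics/w4.png

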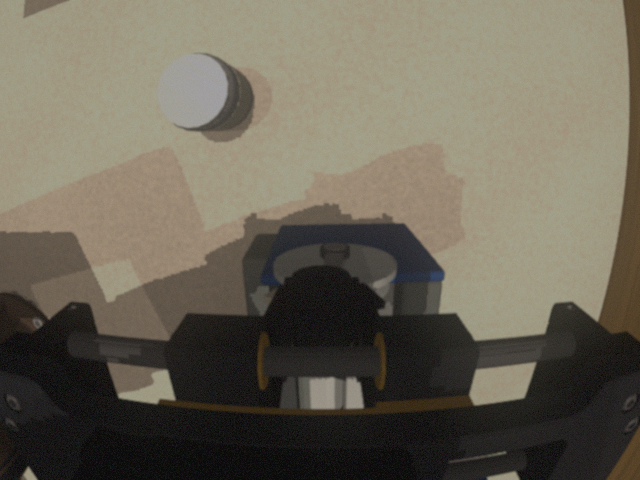

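Run:
```python
from h import *
np.set_printoptions(precision=1,suppress=True)
a=cv2.imread('pics/w4.png')
cv2.imwrite('pics/w4z.png',cv2.resize(a[200:350,230:430],(800,600),interpolation=2))
for px in [(335,250),(335,245),(322,250),(348,250)]: print(atz('wrist',px,145))
for q in ['lever_grip','lever_hinge']:
    for d in env.place_of(q,'wrist')[:2]: print(q,d['pixel'],d['conf'],atz('wrist',d['pixel'],{'lever_grip':275,'lever_hinge':145,'jaws':170}[q]))
# scene 4x: tri with plane y
o,v=ray('scene',(362.8,189.5));print(o+v*(252-o[1])/v[1])
o,v=ray('scene',(359.3,185.4));print(o+v*(252-o[1])/v[1])
o,v=ray('scene',(356.9,150.7));print(o+v*(252-o[1])/v[1])
```

```text
[552.3 238.8 145. ]
[552.4 243.  145. ]
[541.9 239.1 145. ]
[562.7 238.6 145. ]
lever_grip [317.4, 312.4] 0.94 [539.3 252.6 275. ]
lever_hinge [334.5, 234.2] 0.83 [551.9 252.  145. ]
[563.2 252.  145.4]
[551.1 252.  155.7]
[536.4 252.  271.8]
```

View pics/w4z.png

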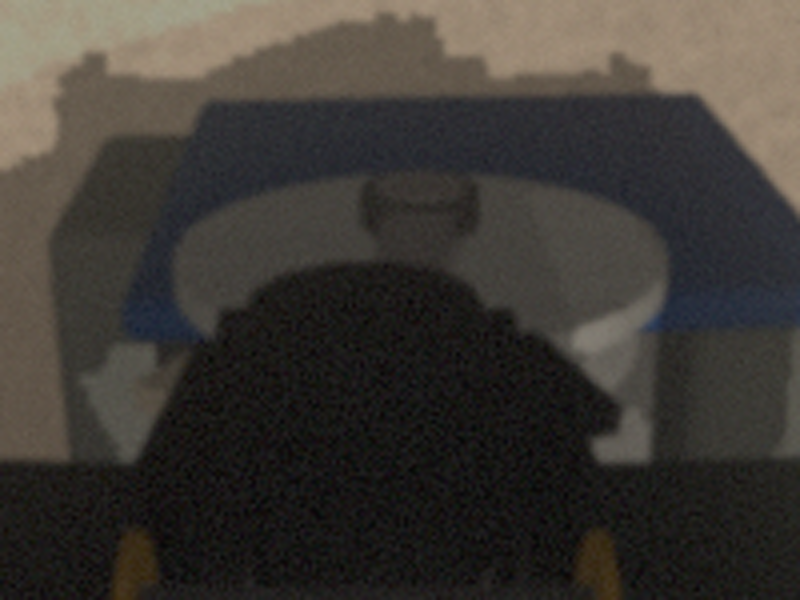

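Emit:
drive_tool(commands=[{"dx": 6.5, "dy": 0, "dz": 0.3, "yaw": 0}, {"dx": 6, "dy": 0, "dz": 0.1, "yaw": 0}, {"dx": 0, "dy": 0, "dz": 0, "yaw": 0}, {"dx": 0, "dy": 0, "dz": 0, "yaw": 0}])

```text
t: 6.75
eef_pos: [553.6, 251.1, 255.7]
tcp_rot: [-3.141, 0.001, 1.547]
ft_force: [-0.1, -1.8, 3.9]
opening: 0.292
```

Run:
```python
from h import *
np.set_printoptions(precision=1,suppress=True)
im=snap('wrist','w5');s=env.state();print(s['eef_pos'],s['ft_force'])
for q in ['lever_grip','lever_hinge']:
    for d in env.place_of(q,'wrist')[:2]: print(q,d['pixel'],d['conf'],atz('wrist',d['pixel'],{'lever_grip':275,'lever_hinge':145,'jaws':170}[q]))
a=snap('scene','s5');
b=np.hstack([cv2.resize(a[110:260,260:460],(800,600))]);cv2.imwrite('pics/s5.png',b[:,:,::-1])
cv2.imwrite('pics/w5z.png',cv2.resize(im[200:350,230:430,::-1],(800,600),interpolation=2))
```

```text
[553.5 251.1 255.7] [-1.4 -2.7  2.8]
lever_hinge [320.4, 231.8] 0.64 [551.7 254.2 145. ]
```

View pics/s5.png

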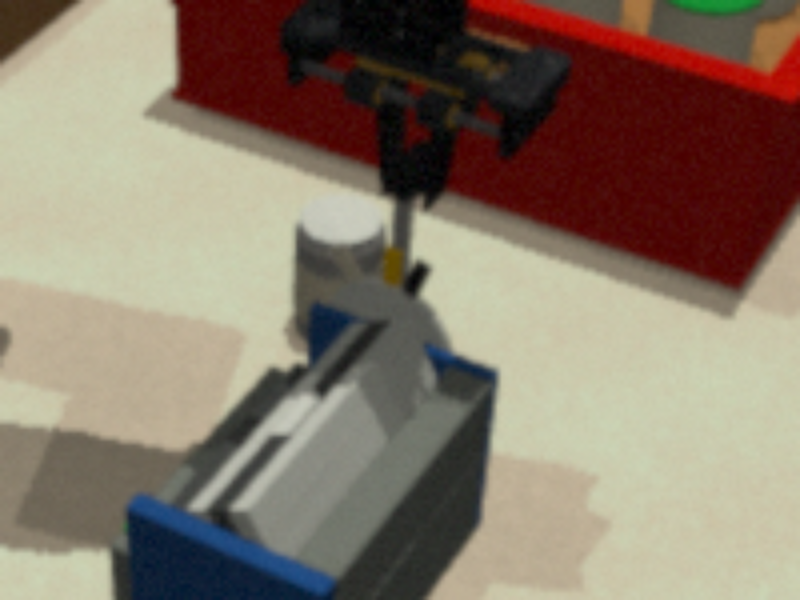

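View pics/w5z.png

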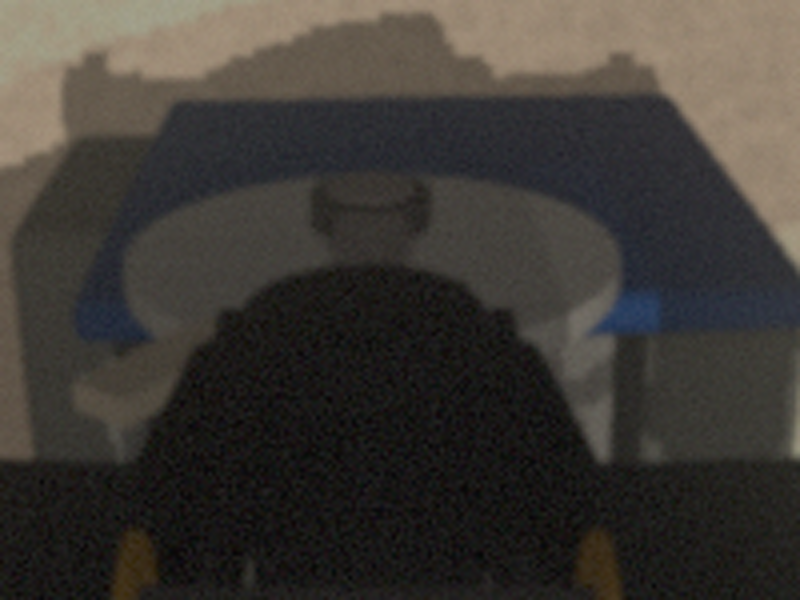

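```bash
python3 - <<'E'
from h import *
np.set_printoptions(precision=1,suppress=True)
z=lambda p:(np.array(p)-[260,110])*4
for y in (215,222,230,238):
  print(y,[z(proj('scene',[x,y,zz])) for x in (552,556) for zz in (190,210,230)])
print(z(proj('scene',[554,251,275])),z(proj('scene',[554,234,250])),z(proj('scene',[545,234,250])))
E
python3 -c "
import cv2
a=cv2.imread('pics/s5.png');cv2.imwrite('pics/s5z.png',cv2.resize(a[180:340,320:520],(800,640))[:600])"
```

```text
215 [array([376.5, 292.9]), array([377.8, 270.4]), array([379.2, 247.4]), array([381.5, 294.8]), array([382.9, 272.2]), array([384.4, 249.2])]
222 [array([381.2, 287.5]), array([382.6, 265. ]), array([384., 242.]), array([386.2, 289.3]), array([387.7, 266.8]), array([389.2, 243.8])]
230 [array([386.5, 281.3]), array([388. , 258.8]), array([389.5, 235.9]), array([391.5, 283.1]), array([393.1, 260.6]), array([394.6, 237.7])]
238 [array([391.8, 275.2]), array([393.3, 252.7]), array([394.9, 229.8]), array([396.8, 277. ]), array([398.4, 254.5]), array([400. , 231.6])]
[410.  167.4] [396.3 210.2] [384.7 206.2]
```

View pics/s5z.png

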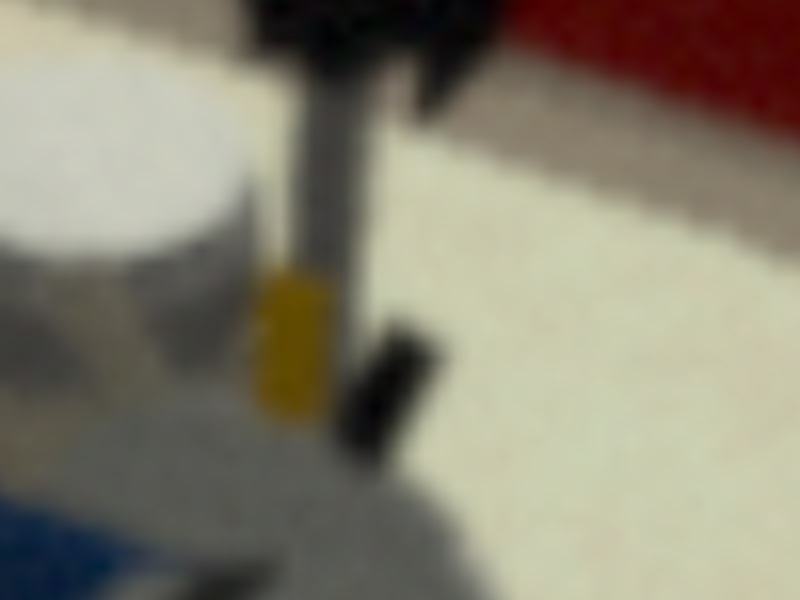

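Emit:
drive_tool(commands=[{"dx": 0, "dy": 0, "dz": 0, "yaw": 0}, {"dx": 0, "dy": 0, "dz": 0, "yaw": 0}, {"dx": 0, "dy": 0, "dz": 0, "yaw": 0}, {"dx": 0, "dy": 0, "dz": 0, "yaw": 0}, {"dx": 0, "dy": 0, "dz": 0, "yaw": 0}], grip=1.0)

```text
t: 7.37
eef_pos: [553.8, 251.4, 255.7]
tcp_rot: [-3.142, -0.0, 1.547]
ft_force: [1.1, -0.9, 0.2]
opening: 0.582
```

Emit:
drive_tool(commands=[{"dx": 0, "dy": 0, "dz": 15, "yaw": 0}, {"dx": 0, "dy": 0, "dz": 25, "yaw": 0}, {"dx": 0, "dy": 0, "dz": 35, "yaw": 0}, {"dx": 0, "dy": -40, "dz": 30, "yaw": 0}, {"dx": -15, "dy": -35, "dz": 20, "yaw": 0}])

```text
t: 7.78
eef_pos: [540.5, 184.2, 376.7]
tcp_rot: [3.14, -0.0, 1.549]
ft_force: [0.7, -1.0, 0.4]
opening: 0.932
```

Run:
```python
from h import *
np.set_printoptions(precision=1,suppress=True)
im=snap('wrist','w6');s=env.state();print(s['eef_pos'],s['ft_force'],s['opening'])
for q in ['lever_grip','lever_hinge','jaws']:
    for d in env.place_of(q,'wrist')[:2]: print(q,d['pixel'],d['conf'],atz('wrist',d['pixel'],{'lever_grip':275,'lever_hinge':145,'jaws':170}[q]))
cv2.imwrite('pics/w6.png',cv2.resize(im[:,:,::-1],(800,600),interpolation=2))
```

```text
[538.3 179.5 380.7] [ 1.9 -2.   5.2] 0.9634214907936333
lever_grip [333.4, 148.9] 0.71 [549.2 249.3 275. ]
jaws [333.3, 282.9] 0.8 [549.7 101.2 170. ]
```

View pics/w6.png

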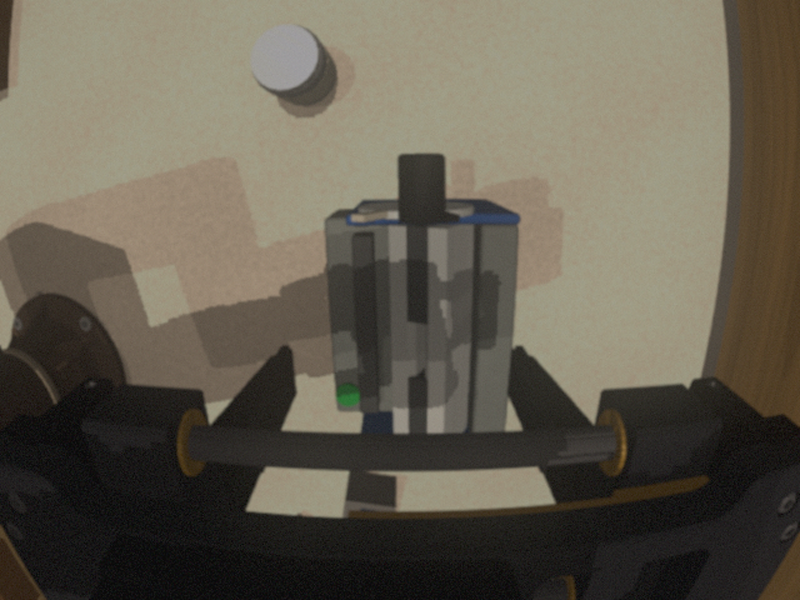

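Emit:
drive_tool(commands=[{"dx": 4, "dy": -40, "dz": 0, "yaw": 0}, {"dx": 4, "dy": -40, "dz": 0, "yaw": 0}, {"dx": 4, "dy": -40, "dz": 0, "yaw": 0}, {"dx": 2, "dy": -37, "dz": 0, "yaw": 0}, {"dx": 0, "dy": 0, "dz": 0, "yaw": 0}])

```text
t: 8.4
eef_pos: [553.9, 22.8, 373.7]
tcp_rot: [-3.139, 0.001, 1.543]
ft_force: [-0.6, 0.6, -0.2]
opening: 1.0
```

Run:
```python
from h import *
np.set_printoptions(precision=1,suppress=True)
im=snap('wrist','w7');s=env.state();print(s['eef_pos'],s['ft_force'],s['opening'])
print(ray('wrist',(320,240)))
for q in ['jaws','lever_hinge','sealer']:
    for d in env.place_of(q,'wrist')[:2]: print(q,d['pixel'],d['conf'],atz('wrist',d['pixel'],{'sealer':0,'lever_hinge':145,'jaws':170}[q]))
cv2.imwrite('pics/w7.png',im[:,:,::-1])
cv2.imwrite('pics/w7z.png',cv2.resize(im[120:345,170:470,::-1],(800,600),interpolation=2))
```

```text
[553.7  25.1 373.8] [-0.7  0.1 -0.5] 1.001047871857042
(array([555. , 107.5, 543.9]), array([-0. , -0.3, -1. ]))
jaws [314.8, 131.7] 0.64 [547.9 107.1 170. ]
jaws [279.6, 347.1] 0.59 [ 498.  -138.1  170. ]
sealer [318.3, 131.7] 0.78 [549.7 107.6   0. ]
sealer [443.7, 262.4] 0.58 [747.9 -98.8   0. ]
```

View pics/w7z.png

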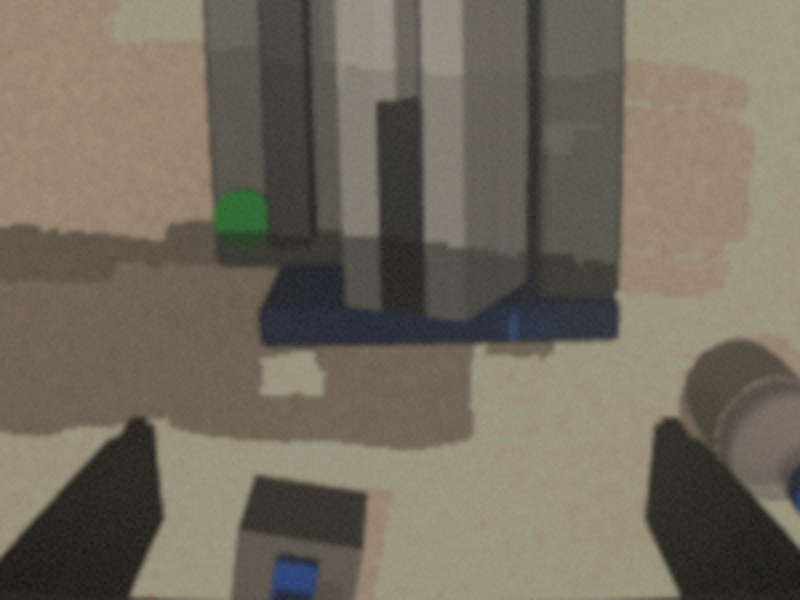

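Run:
```python
import cv2
a=cv2.imread('pics/w7.png');cv2.imwrite('pics/w7y.png',cv2.resize(a[40:240,200:440],(720,600),interpolation=2))
```

```text
(no output)
```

View pics/w7y.png

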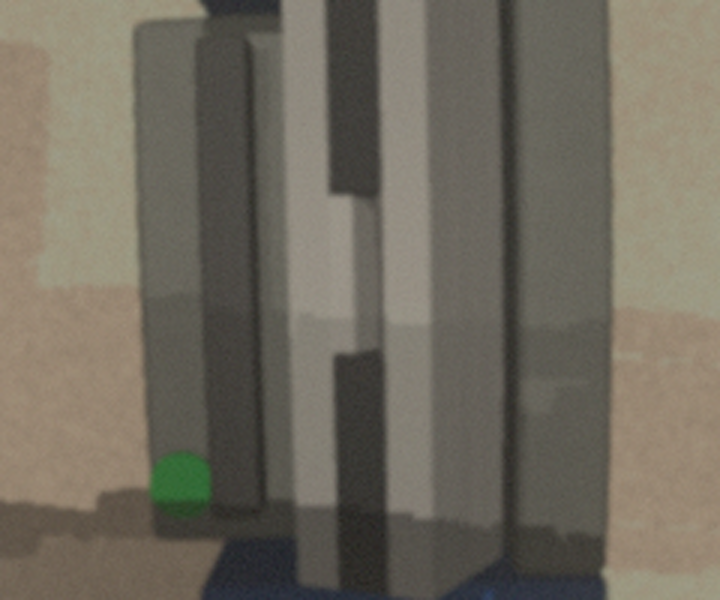

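Run:
```python
from h import *
np.set_printoptions(precision=1,suppress=True)
f=lambda x,y:(200+x/3,40+y/3)
for p,z in [((331,193),165.5),((379,193),174.5),((335,352),165.5),((382,352),174.5),((356,273),170)]: print(p,atz('wrist',f(*p),z))
for p,z in [((284,0),158),((298,585),158),((428,0),182),((432,590),182)]: print(p,atz('wrist',f(*p),z))
print('front base edge',[atz('wrist',f(*p),90) for p in [(134,50),(153,500)]],'back',[atz('wrist',f(*p),155) for p in [(610,50),(605,570)]])
```

```text
(331, 193) [543.8 136.7 165.5]
(379, 193) [559.7 135.7 174.5]
(335, 352) [543.7  82.5 165.5]
(382, 352) [559.5  82.8 174.5]
(356, 273) [551.5 109.2 170. ]
(284, 0) [529.2 206.6 158. ]
(298, 585) [527.7  -1.5 158. ]
(428, 0) [576.8 199.4 182. ]
(432, 590) [574.8   2.6 182. ]
front base edge [array([463.4, 206.3,  90. ]), array([463.1,  17.6,  90. ])] back [array([641.6, 189.1, 155. ]), array([640.4,   0.8, 155. ])]
```

Run:
```python
from h import *
np.set_printoptions(precision=1,suppress=True)
print(env.state()['eef_pos'],env.state()['qvel'])
im=snap('wrist','w8');s=env.state();print(s['eef_pos'])
cv2.imwrite('pics/w8y.png',cv2.resize(im[40:240,200:440,::-1],(720,600),interpolation=2))
a=snap('top','t8');cv2.imwrite('pics/t8z.png',cv2.resize(a[180:300,190:350,::-1],(800,600),interpolation=2))
```

```text
[553.4  28.1 374.5] [ 0. -0. -0.  0.  0. -0.]
[553.4  28.4 374.7]
```

View pics/w8y.png

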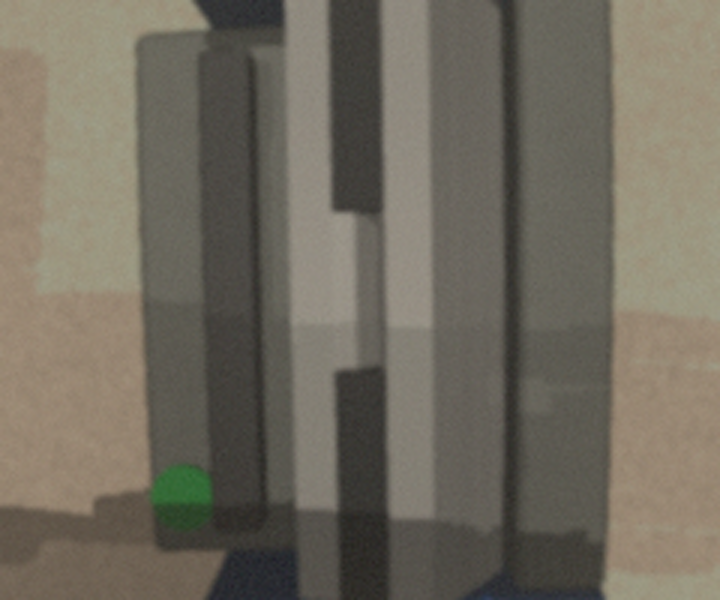

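View pics/t8z.png

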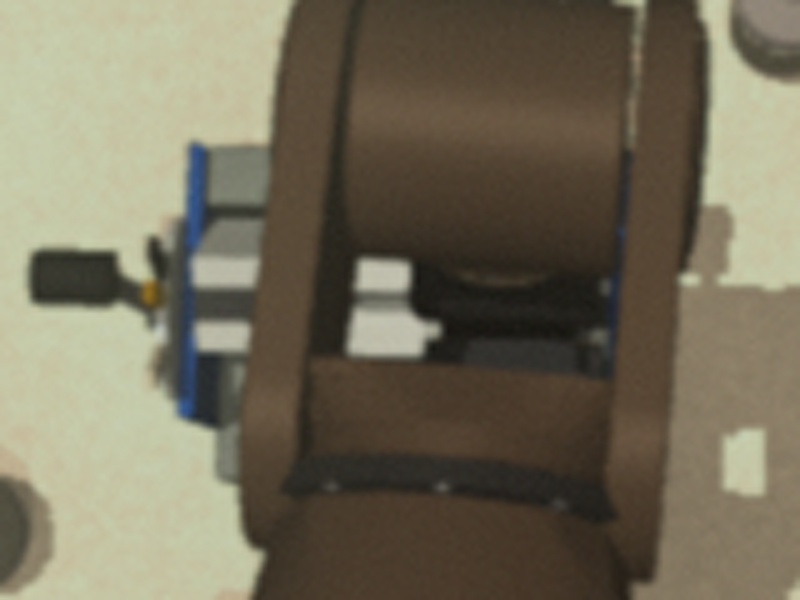

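Run:
```python
from h import *
np.set_printoptions(precision=1,suppress=True)
f=lambda x,y:(200+x/3,40+y/3)
for p,z in [((332,212),165.5),((380,212),174.5),((337,370),165.5),((384,370),174.5)]: print(p,atz('wrist',f(*p),z))
for p,z in [((286,0),158),((300,595),158),((431,0),182),((433,590),182)]: print(p,atz('wrist',f(*p),z))
print(env.state()['eef_pos'])
```

```text
(332, 212) [543.9 130.5 165.5]
(380, 212) [559.8 129.6 174.5]
(337, 370) [544.2  76.6 165.5]
(384, 370) [560.   77.  174.5]
(286, 0) [529.7 206.9 158. ]
(300, 595) [528.3  -5.1 158. ]
(431, 0) [577.6 199.8 182. ]
(433, 590) [575.2   2.8 182. ]
[553.4  28.4 374.9]
```

Emit:
drive_tool(commands=[{"dx": -6, "dy": -24, "dz": 0, "yaw": -7}, {"dx": -6, "dy": -24, "dz": 0, "yaw": -7}, {"dx": -6, "dy": -24, "dz": 0, "yaw": -7}, {"dx": -6, "dy": -24, "dz": 0, "yaw": -7}, {"dx": -6, "dy": -24, "dz": 0, "yaw": -7}])

```text
t: 9.12
eef_pos: [523.2, -92.7, 375.2]
tcp_rot: [3.141, -0.0, 0.932]
ft_force: [0.7, 1.3, 0.3]
opening: 0.999
```

Emit:
drive_tool(commands=[{"dx": -7, "dy": -24, "dz": 0, "yaw": -7}, {"dx": -7, "dy": -24, "dz": 0, "yaw": -7}, {"dx": -7, "dy": -24, "dz": 0, "yaw": -7}, {"dx": -7, "dy": -24, "dz": 0, "yaw": -7}, {"dx": -7, "dy": -24, "dz": 0, "yaw": -7}])

```text
t: 9.53
eef_pos: [488.3, -212.9, 375.2]
tcp_rot: [3.142, -0.0, 0.321]
ft_force: [-0.2, -0.6, -0.5]
opening: 0.997
```

Emit:
drive_tool(commands=[{"dx": -7, "dy": -24, "dz": -15, "yaw": -7}, {"dx": -7, "dy": -24, "dz": -20, "yaw": -7}, {"dx": -7, "dy": -24, "dz": -20, "yaw": -7}, {"dx": -5, "dy": -20, "dz": -20, "yaw": -7}, {"dx": 0, "dy": 0, "dz": -15, "yaw": 0}])

```text
t: 9.95
eef_pos: [461.9, -306.7, 283.4]
tcp_rot: [3.142, 0.001, -0.172]
ft_force: [-0.7, 0.3, 0.8]
opening: 1.001
```

Emit:
drive_tool(commands=[{"dx": 0, "dy": 0, "dz": 0, "yaw": 0}, {"dx": 0, "dy": 0, "dz": 0, "yaw": 0}, {"dx": 0, "dy": 0, "dz": 0, "yaw": 0}])

```text
t: 10.2
eef_pos: [463.1, -304.3, 286.3]
tcp_rot: [3.141, -0.001, -0.162]
ft_force: [-0.5, 0.2, -1.0]
opening: 1.0
```

Run:
```python
from h import *
np.set_printoptions(precision=1,suppress=True)
print(env.state()['eef_pos'],env.state()['tcp_rot'])
im=snap('wrist','w9');print(env.state()['eef_pos'])
for q,z in [('gauge_yellow',70),('gauge_grip',125),('gauge_blue',70)]:
    for d in env.place_of(q,'wrist')[:3]: print(q,d['pixel'],d['conf'],atz('wrist',d['pixel'],z))
```

```text
[ 463.1 -304.3  286.3] [ 3.1 -0.  -0.2]
[ 463.1 -304.3  286.5]
gauge_yellow [320.2, 205.9] 0.84 [ 464.5 -304.2   70. ]
gauge_yellow [304.5, 292.5] 0.82 [ 368.1 -270.1   70. ]
gauge_yellow [428.0, 235.8] 0.78 [ 412.6 -417.4   70. ]
gauge_grip [435.8, 247.1] 0.85 [ 418.3 -410.3  125. ]
gauge_grip [303.1, 313.0] 0.65 [ 370.6 -271.4  125. ]
gauge_blue [232.6, 204.2] 0.97 [ 482.1 -211.4   70. ]
```

View pics/w9.png

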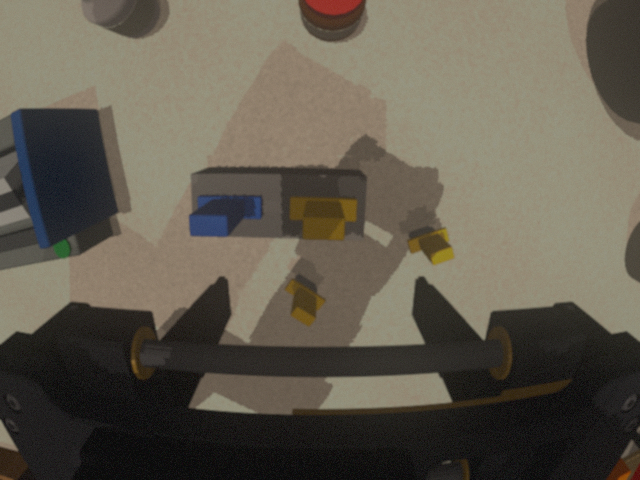

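Emit:
drive_tool(commands=[{"dx": 1, "dy": 0, "dz": -36, "yaw": -0.5}, {"dx": 0, "dy": 0, "dz": -36, "yaw": 0}, {"dx": 0, "dy": 0, "dz": -36, "yaw": 0}, {"dx": 0, "dy": 0, "dz": -36, "yaw": 0}, {"dx": 0, "dy": 0, "dz": -36, "yaw": 0}])

```text
t: 10.82
eef_pos: [463.6, -304.8, 104.5]
tcp_rot: [3.141, -0.001, -0.172]
ft_force: [1.1, -0.8, -0.3]
opening: 1.0
```

Emit:
drive_tool(commands=[{"dx": 0, "dy": 0, "dz": 0, "yaw": 0}, {"dx": 0, "dy": 0, "dz": 0, "yaw": 0}, {"dx": 0, "dy": 0, "dz": 0, "yaw": 0}, {"dx": 0, "dy": 0, "dz": 0, "yaw": 0}, {"dx": 0, "dy": 0, "dz": 0, "yaw": 0}], grip=0.45)

```text
t: 11.23
eef_pos: [464.1, -305.5, 107.4]
tcp_rot: [3.14, -0.003, -0.172]
ft_force: [0.2, -0.1, 0.2]
opening: 0.706
```

Run:
```python
from h import *
np.set_printoptions(precision=1,suppress=True)
im=snap('wrist','w10');s=env.state();print(s['eef_pos'],s['ft_force'],s['opening'])
```

```text
[ 463.9 -305.4  107.1] [-0.5  0.5 -0.7] 0.6650800683763091
```

View pics/w10.png

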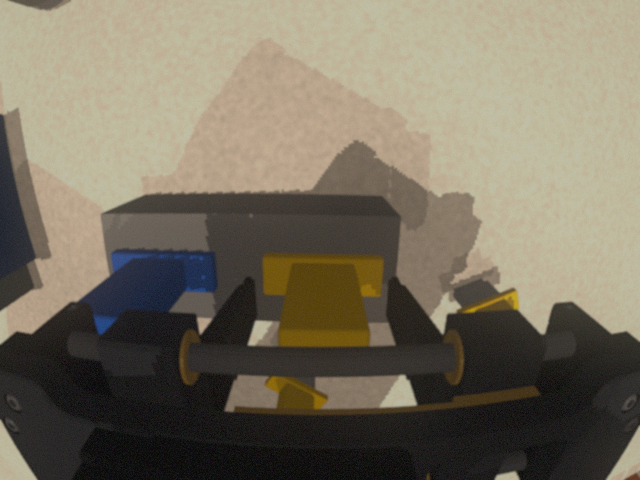

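Fingers straddle the handle (centre about (323,300)), with the blue gauge clear on the left. Closing.

Emit:
drive_tool(commands=[{"dx": 0, "dy": 0, "dz": 0, "yaw": 0}, {"dx": 0, "dy": 0, "dz": 0, "yaw": 0}, {"dx": 0, "dy": 0, "dz": 0, "yaw": 0}, {"dx": 0, "dy": 0, "dz": 0, "yaw": 0}, {"dx": 0, "dy": 0, "dz": 0, "yaw": 0}], grip=0.0)

```text
t: 11.7
eef_pos: [463.4, -305.1, 105.4]
tcp_rot: [3.141, -0.0, -0.173]
ft_force: [0.1, 0.4, 3.0]
opening: 0.377
```

Emit:
drive_tool(commands=[{"dx": 0, "dy": 0, "dz": 0, "yaw": 0}, {"dx": 0, "dy": 0, "dz": 0, "yaw": 0}, {"dx": 0, "dy": 0, "dz": 0, "yaw": 0}])

```text
t: 11.95
eef_pos: [463.4, -305.0, 105.4]
tcp_rot: [3.141, -0.0, -0.173]
ft_force: [0.2, 0.1, 3.7]
opening: 0.376
```

Emit:
drive_tool(commands=[{"dx": 0, "dy": 0, "dz": 8, "yaw": 0}, {"dx": 0, "dy": 0, "dz": 14, "yaw": 0}, {"dx": 0, "dy": 0, "dz": 15, "yaw": 0}, {"dx": 0, "dy": 0, "dz": 13, "yaw": 0}, {"dx": 0, "dy": 0, "dz": 0, "yaw": 0}])

```text
t: 12.37
eef_pos: [463.9, -305.4, 157.5]
tcp_rot: [3.14, -0.003, -0.172]
ft_force: [0.6, -1.2, -2.1]
opening: 0.375
```

Run:
```python
from h import *
np.set_printoptions(precision=1,suppress=True)
s=env.state();print(s['eef_pos'],s['ft_force'],s['opening'])
a=snap('scene','s11');cv2.imwrite('pics/s11z.png',cv2.resize(a[230:380,110:310,::-1],(800,600),interpolation=2))
s=env.state();print(s['eef_pos'],s['ft_force'],s['opening'])
```

```text
[ 463.9 -305.4  157.5] [ 0.6 -1.2 -2.1] 0.3754554589837534
[ 463.5 -305.1  156.1] [-0.6  1.  -3.2] 0.3802131603440104
```

View pics/s11z.png

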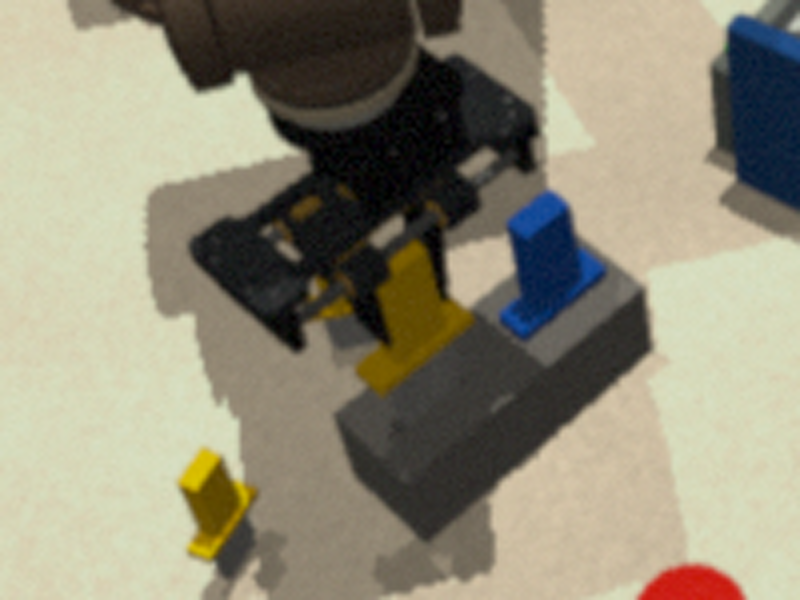

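Emit:
drive_tool(commands=[{"dx": -12.4, "dy": 2.2, "dz": -0.5, "yaw": 0}, {"dx": -10.3, "dy": 1.8, "dz": -1.4, "yaw": 0}, {"dx": -10.1, "dy": 1.8, "dz": -2.4, "yaw": 0}, {"dx": 0, "dy": 0, "dz": 0, "yaw": 0}])

```text
t: 12.75
eef_pos: [428.9, -298.7, 150.2]
tcp_rot: [-3.141, 0.001, -0.173]
ft_force: [1.0, 0.2, -2.9]
opening: 0.382
```

Run:
```python
from h import *
np.set_printoptions(precision=1,suppress=True)
s=env.state();print(s['eef_pos'],s['ft_force'],s['opening'])
w=snap('wrist','w12');a=snap('scene','s12');cv2.imwrite('pics/s12z.png',cv2.resize(a[230:380,110:310,::-1],(800,600),interpolation=2))
s=env.state();print(s['eef_pos'],s['ft_force'],s['opening'])
```

```text
[ 428.9 -298.7  150.2] [ 1.   0.2 -2.9] 0.38219505072309834
[ 429.6 -298.8  150.4] [ 0.6  0.8 -2.6] 0.37630632682822
```

View pics/s12z.png

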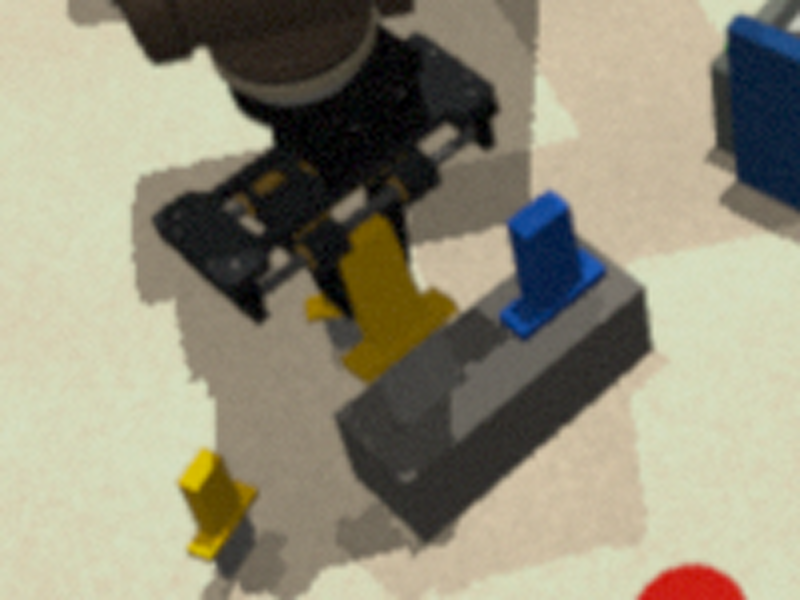

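View pics/w12.png

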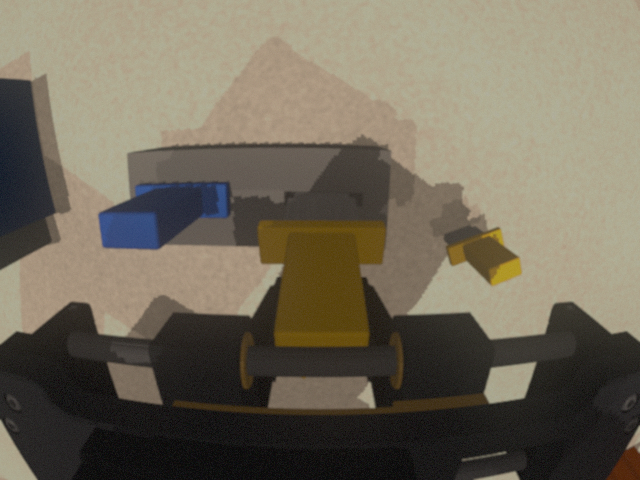

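Emit:
drive_tool(commands=[{"dx": -9.8, "dy": 1.7, "dz": -3.5, "yaw": 0}, {"dx": -8.5, "dy": 1.5, "dz": -3.7, "yaw": 0}, {"dx": 0, "dy": 0, "dz": 0, "yaw": 0}, {"dx": 0, "dy": 0, "dz": 0, "yaw": 0}])

```text
t: 13.18
eef_pos: [411.3, -295.7, 143.4]
tcp_rot: [-3.141, 0.002, -0.173]
ft_force: [-1.8, -1.0, -0.7]
opening: 0.376
```

Run:
```python
from h import *
np.set_printoptions(precision=2,suppress=True)
s=env.state();print(s['eef_pos'],s['ft_force'],s['opening'])
w=snap('wrist','w13');a=snap('scene','s13');cv2.imwrite('pics/s13z.png',cv2.resize(a[230:380,110:310,::-1],(800,600),interpolation=2))
cv2.imwrite('pics/w13z.png',cv2.resize(w[130:370,160:480,::-1],(800,600),interpolation=2))
s=env.state();print(s['eef_pos'],s['ft_force'],s['opening'])
p=s['eef_pos'];yaw=s['tcp_rot'][2]
ex=np.array([np.cos(yaw),np.sin(yaw),0]);ey=np.array([-np.sin(yaw),np.cos(yaw),0]);ez=np.array([0,0,1.])
g=p+19*ez
for th in (.35,.4,.45,.5):
    Z=-np.sin(th)*ex+np.cos(th)*ez;X=np.cos(th)*ex+np.sin(th)*ez
    o=g-54.4*Z
    print(th,[ (proj('wrist',o+a*X+b*ey+c*Z)-[160,130])*2.5 for a,b,c in [(12,-35,10),(12,35,10),(10,18,86),(-10,18,86)]])
```

```text
[ 411.3  -295.75  143.4 ] [-1.81 -1.01 -0.68] 0.37596789666576547
[ 411.52 -295.77  143.47] [-2.2  -0.75  0.4 ] 0.3774219411675466
0.35 [array([564.56, 262.99]), array([236.98, 263.02]), array([282.21, 567.82]), array([293.89, 633.41])]
0.4 [array([566.05, 256.45]), array([235.44, 256.49]), array([282.96, 576.  ]), array([294.95, 635.34])]
0.45 [array([567.61, 250.24]), array([233.82, 250.28]), array([283.77, 583.72]), array([296.  , 636.77])]
0.5 [array([569.25, 244.36]), array([232.11, 244.41]), array([284.63, 590.95]), array([297.05, 637.71])]
```

View pics/w13z.png

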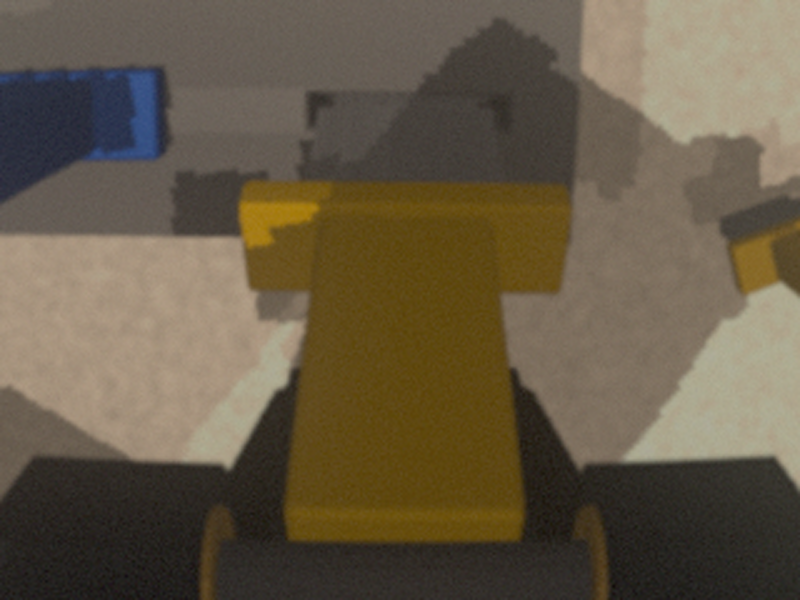

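View pics/s13z.png

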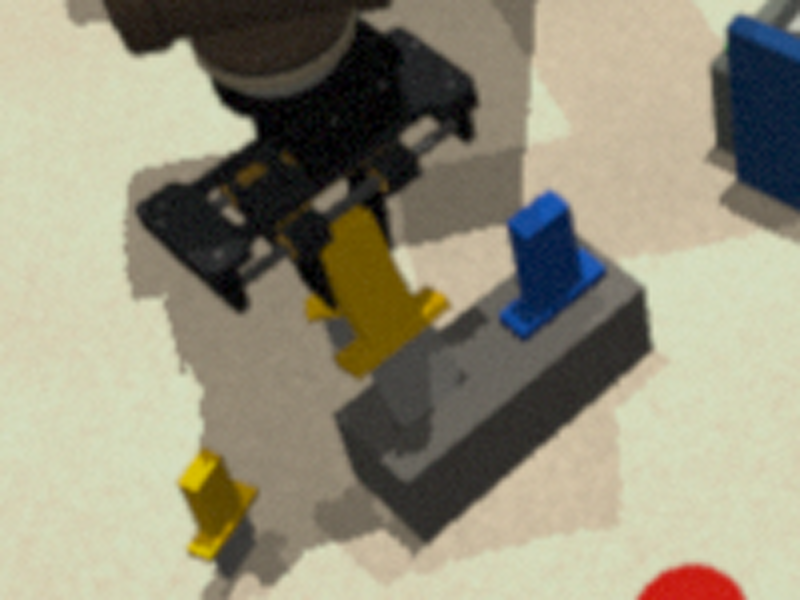

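```bash
cat > fit.py <<'E'
from h import *
from scipy.optimize import least_squares
k=env.calibration('wrist');K=np.array(k['intrinsics'],float);R=cv2.Rodrigues(np.array(k['rvec'],float))[0];t=np.array(k['tvec'],float).ravel()
s=env.state();p=np.array(s['eef_pos']);yaw=s['tcp_rot'][2]
# camera->tool rigid, in yaw-frame about TCP
Y=np.array([[np.cos(yaw),-np.sin(yaw),0],[np.sin(yaw),np.cos(yaw),0],[0,0,1]])
RT=R@Y; tT=R@p+t
np.savez('camtool.npz',RT=RT,tT=tT,K=K)
def P(X): # X in yaw-frame about TCP (x fwd of yaw, y, z up)
    q=X@RT.T+tT;rh=np.hypot(q[:,0],q[:,1]);a=np.arctan2(rh,q[:,2]);d=q[:,:2]/rh[:,None]*a[:,None]
    return np.c_[K[0,0]*d[:,0]+K[0,2],K[1,1]*d[:,1]+K[1,2]]
def pts(v,M):
    dx,dy,dz,th,ya=v
    Z=np.array([-np.sin(th),0,np.cos(th)]);X=np.array([np.cos(th),0,np.sin(th)]);E=np.array([0,1,0])
    c,s_=np.cos(ya),np.sin(ya);Q=np.array([[c,-s_,0],[s_,c,0],[0,0,1]])
    return np.array([dx,dy,19+dz])+(M@np.array([X,E,Z]))@Q.T   # M rel to grip pt (z-54.4)
def fit(model,img,v0=(0,0,0,.45,0)):
    M=np.array(model,float)-[0,0,54.4];I=np.array(img,float)
    r=least_squares(lambda v:(P(pts(v,M))-I).ravel(),v0)
    return r.x,r.fun.reshape(-1,2)
E
python3 - <<'E'
from fit import *
np.set_printoptions(precision=2,suppress=True)
print(K,RT,tT)
z=lambda a:np.array(a)/2.5+[160,130]
mod=[(12,35,0),(12,-35,0),(-12,35,10),(-12,-35,10),(10,18,86),(10,-18,86)]
img=z([(240,186),(570,186),(251,290),(560,292),(287,508),(525,510)])
v,r=fit(mod,img);print(v);print(r)
mod=[(12,35,10),(12,-35,10),(-12,35,10),(-12,-35,10),(10,18,86),(10,-18,86)]
v,r=fit(mod,img);print(v);print(r)
E
```

```text
[[371.65   0.   321.17]
 [  0.   371.65 239.54]
 [  0.     0.     1.  ]] [[-0.   -1.   -0.  ]
 [-0.96  0.    0.29]
 [-0.29  0.   -0.96]] [ -0.48  28.47 186.48]
[10.88 -0.98 -1.28  0.38 -0.  ]
[[ 2.43 -1.93]
 [-1.94 -1.56]
 [-0.12  1.72]
 [-0.09  1.26]
 [-0.54  0.53]
 [ 0.33 -0.06]]
[12.96 -0.97  0.12  0.41 -0.  ]
[[-1.15  3.66]
 [ 1.66  4.04]
 [-0.86 -3.03]
 [ 0.65 -3.49]
 [-1.14 -0.3 ]
 [ 0.91 -0.88]]
```

Run:
```python
import cv2
a=cv2.imread('pics/w10.png');cv2.imwrite('pics/w10z.png',cv2.resize(a[180:420,160:480],(800,600),interpolation=2))
```

```text
(no output)
```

View pics/w10z.png

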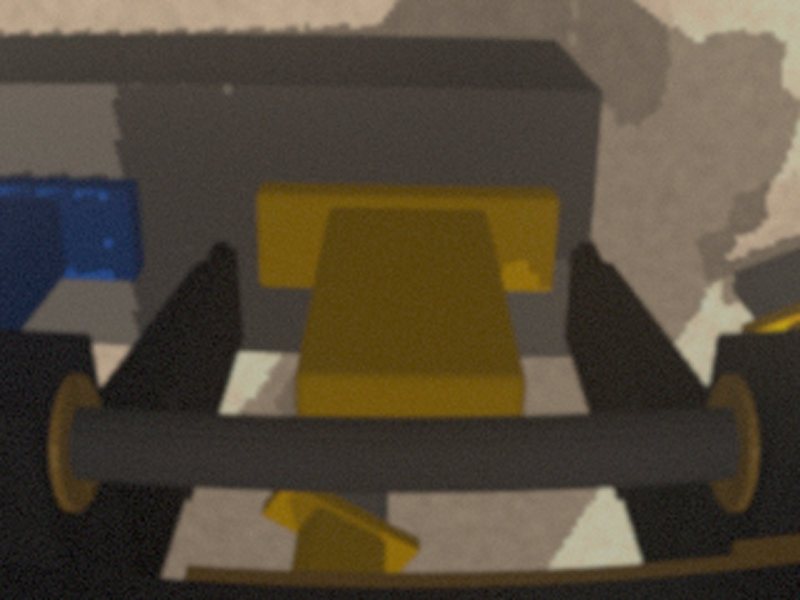

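Run:
```python
from fit import *
np.set_printoptions(precision=2,suppress=True)
z=lambda a:np.array(a)/2.5+[160,180]
mod=[(12,35,0),(12,-35,0),(-12,35,10),(-12,-35,10),(10,18,86),(10,-18,86)]
img=z([(258,186),(556,190),(260,286),(556,291),(300,374),(524,376)])
v,r=fit(mod,img,(0,0,0,0,0));print(v);print(r)
img=img.copy()
v,r=fit([(12,35,10),(12,-35,10)]+mod[2:],np.vstack([z([(258,195),(556,198)]),img[2:]]),(0,0,0,0,0));print(v);print(r)
# finger tip corners: predicted
print((P(np.array([[10,31,0],[10,-31,0],[-10,31,0],[0,0,19]],float))-[160,180])*2.5)
```

```text
[-3.37 -1.73 -5.19 -0.01 -0.01]
[[ 2.45 -1.4 ]
 [-1.06 -1.46]
 [ 0.83  1.64]
 [-1.37  1.09]
 [-1.68 -0.04]
 [ 1.13  0.17]]
[-3.9  -1.73 -6.84  0.01 -0.01]
[[ 0.37 -0.23]
 [ 1.12 -0.  ]
 [ 1.29  0.46]
 [-1.75 -0.25]
 [-1.2  -0.03]
 [ 0.5   0.05]]
[[245.63 243.33]
 [555.47 243.4 ]
 [251.89 331.31]
 [400.16 334.31]]
```

Run:
```python
import cv2
a=cv2.imread('pics/w12.png');cv2.imwrite('pics/w12z.png',cv2.resize(a[130:370,160:480],(800,600),interpolation=2))
```

```text
(no output)
```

View pics/w12z.png

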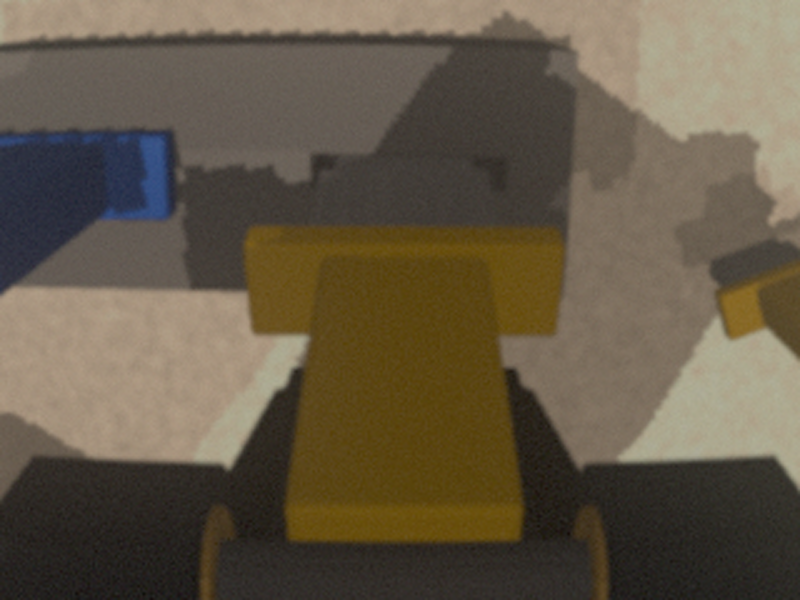

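Emit:
drive_tool(commands=[{"dx": -7, "dy": 1.2, "dz": -0.5, "yaw": 0}, {"dx": -6, "dy": 1.0, "dz": -0.5, "yaw": 0}, {"dx": 0, "dy": 0, "dz": 0, "yaw": 0}, {"dx": 0, "dy": 0, "dz": 0, "yaw": 0}])

```text
t: 13.62
eef_pos: [398.9, -293.6, 142.8]
tcp_rot: [-3.141, 0.0, -0.173]
ft_force: [0.3, -0.8, -1.3]
opening: 0.376
```

Run:
```python
from h import *
np.set_printoptions(precision=2,suppress=True)
s=env.state();print(s['eef_pos'],s['ft_force'],s['opening'])
w=snap('wrist','w14')
cv2.imwrite('pics/w14z.png',cv2.resize(w[130:370,160:480,::-1],(800,600),interpolation=2))
```

```text
[ 398.87 -293.6   142.78] [ 0.31 -0.75 -1.33] 0.3758448506345318
```

View pics/w14z.png

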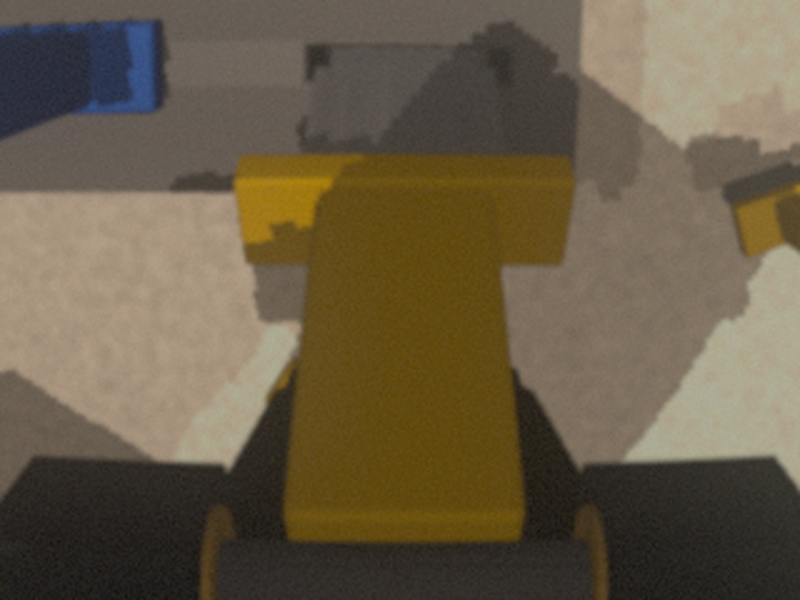

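Run:
```python
from fit import *
np.set_printoptions(precision=2,suppress=True)
z=lambda a:np.array(a)/2.5+[160,130]
mod=[(12,35,0),(12,-35,0),(-12,35,10),(-12,-35,10),(10,18,86),(10,-18,86),(10,18,10),(10,-18,10)]
img=z([(236,157),(573,157),(246,263),(564,264),(287,509),(525,510),(319,190),(495,190)])
v,r=fit(mod,img);print(v);print(r)
mod[0]=(12,35,10);mod[1]=(12,-35,10)
img=z([(243,178),(571,178),(246,263),(564,264),(287,509),(525,510),(319,190),(495,190)])
v,r=fit(mod,img);print(v);print(r)
```

```text
[13.99 -1.   -0.25  0.47 -0.  ]
[[ 2.34 -1.58]
 [-1.45 -1.32]
 [ 0.83  1.51]
 [-0.57  1.33]
 [-0.7   0.48]
 [ 0.67  0.2 ]
 [-0.42 -0.4 ]
 [-0.64 -0.27]]
[13.32 -1.08 -2.59  0.49 -0.  ]
[[-2.17  0.82]
 [ 1.67  1.4 ]
 [ 1.61 -0.01]
 [-0.99  0.1 ]
 [ 0.39 -0.08]
 [-0.1  -0.18]
 [ 0.19 -1.15]
 [-0.67 -0.85]]
```

Emit:
drive_tool(commands=[{"dx": -4.6, "dy": 0.8, "dz": 8.9, "yaw": 0}, {"dx": -6.9, "dy": 1.2, "dz": 13.3, "yaw": 0}, {"dx": -3, "dy": 0.5, "dz": 20, "yaw": 0}, {"dx": 0, "dy": 0, "dz": 25, "yaw": 0}, {"dx": 8, "dy": 0, "dz": 30, "yaw": 0}])

```text
t: 14.08
eef_pos: [390.8, -290.3, 240.6]
tcp_rot: [-3.14, 0.004, -0.173]
ft_force: [1.4, 0.7, -2.1]
opening: 0.378
```

Emit:
drive_tool(commands=[{"dx": 8, "dy": 12, "dz": 25, "yaw": 1}, {"dx": 8, "dy": 24, "dz": 15, "yaw": 1}, {"dx": 8, "dy": 30, "dz": 8, "yaw": 1}, {"dx": 8, "dy": 30, "dz": 0, "yaw": 1}, {"dx": 8, "dy": 30, "dz": 0, "yaw": 1}])

```text
t: 14.5
eef_pos: [432.1, -163.8, 288.9]
tcp_rot: [3.141, 0.0, -0.085]
ft_force: [0.5, -0.0, -2.1]
opening: 0.376
```

Emit:
drive_tool(commands=[{"dx": 8, "dy": 30, "dz": 0, "yaw": 1}, {"dx": 8, "dy": 30, "dz": 0, "yaw": 1}, {"dx": 8, "dy": 30, "dz": 0, "yaw": 1}, {"dx": 8, "dy": 30, "dz": 0, "yaw": 1}, {"dx": 0, "dy": 30, "dz": 0, "yaw": 0}])

```text
t: 14.92
eef_pos: [464.7, -13.8, 288.3]
tcp_rot: [3.141, 0.001, -0.014]
ft_force: [-0.8, 0.2, -2.3]
opening: 0.378
```

Emit:
drive_tool(commands=[{"dx": 0, "dy": 30, "dz": 0, "yaw": 0}, {"dx": 0, "dy": 30, "dz": 0, "yaw": 0}, {"dx": 0, "dy": 28, "dz": 0, "yaw": 0}, {"dx": 0, "dy": 18, "dz": 0, "yaw": 0}, {"dx": 0, "dy": 10, "dz": 0, "yaw": 0}])

```text
t: 15.33
eef_pos: [463.7, 102.5, 288.3]
tcp_rot: [3.141, 0.001, -0.013]
ft_force: [0.1, 0.6, -1.7]
opening: 0.376
```

Emit:
drive_tool(commands=[{"dx": 0, "dy": 0, "dz": 0, "yaw": 0}, {"dx": 0, "dy": 0, "dz": 0, "yaw": 0}, {"dx": 0, "dy": 0, "dz": 0, "yaw": 0}, {"dx": 0, "dy": 0, "dz": 0, "yaw": 0}])

```text
t: 15.67
eef_pos: [464.7, 99.8, 288.0]
tcp_rot: [3.141, 0.0, -0.017]
ft_force: [-0.1, -0.9, -3.0]
opening: 0.379
```

Run:
```python
from h import *
np.set_printoptions(precision=2,suppress=True)
w=snap('wrist','w15')
s=env.state();print(s['eef_pos'],s['ft_force'],s['opening'],s['tcp_rot'])
cv2.imwrite('pics/w15z.png',cv2.resize(w[70:370,120:520,::-1],(800,600),interpolation=2))
a=snap('scene','s15');cv2.imwrite('pics/s15z.png',cv2.resize(a[110:290,240:480,::-1],(800,600),interpolation=2))
print(proj('wrist',[552,103.4,170]),proj('wrist',[544,130.5,165.5]),proj('wrist',[560,77,174.5]))
```

```text
[464.73  99.81 287.97] [-0.78 -0.33 -2.74] 0.37552372260935496 [ 3.14  0.   -0.02]
[314.29 122.3 ] [279.86 133.57] [349.18 111.35]
```

View pics/w15z.png

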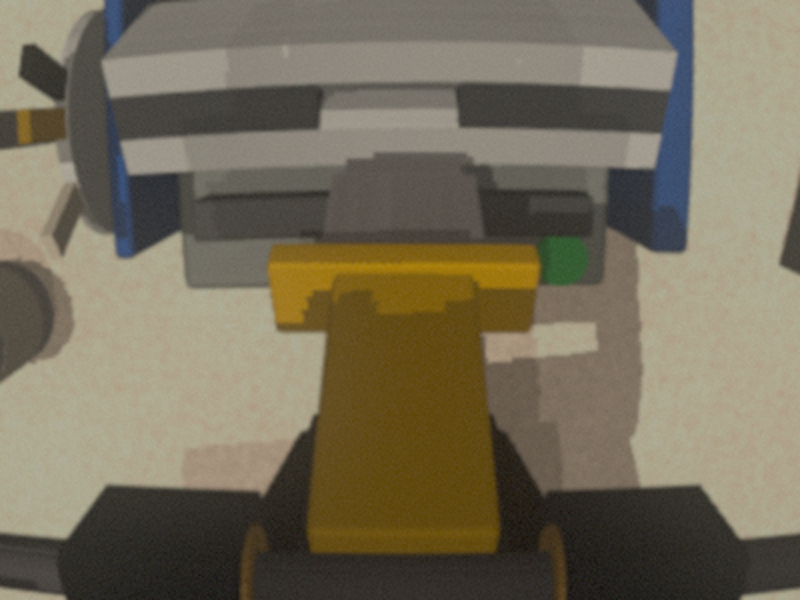

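View pics/s15z.png

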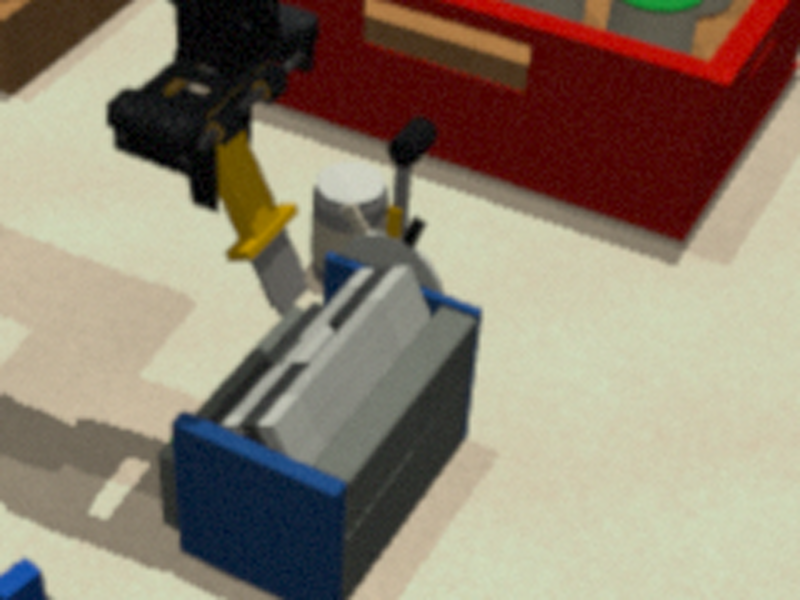

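Emit:
drive_tool(commands=[{"dx": 3.5, "dy": 2, "dz": -9, "yaw": 0.5}, {"dx": 3.5, "dy": 2, "dz": -9, "yaw": 0}, {"dx": 3.6, "dy": 0, "dz": -8.7, "yaw": 0}, {"dx": 0, "dy": 0, "dz": 0, "yaw": 0}, {"dx": 0, "dy": 0, "dz": 0, "yaw": 0}])

```text
t: 16.18
eef_pos: [475.3, 104.7, 260.3]
tcp_rot: [3.141, 0.002, -0.007]
ft_force: [0.1, -0.6, -2.4]
opening: 0.379
```

Run:
```python
from h import *
np.set_printoptions(precision=2,suppress=True)
w=snap('wrist','w16')
s=env.state();print(s['eef_pos'],s['ft_force'],s['opening'],s['tcp_rot'])
cv2.imwrite('pics/w16z.png',cv2.resize(w[60:260,200:440,::-1],(720,600),interpolation=2))
a=snap('scene','s16');cv2.imwrite('pics/s16z.png',cv2.resize(a[150:240,280:400,::-1],(800,600),interpolation=2))
```

```text
[475.33 104.72 260.82] [ 0.8   0.2  -2.31] 0.3748340206013946 [ 3.14  0.   -0.01]
```

View pics/w16z.png

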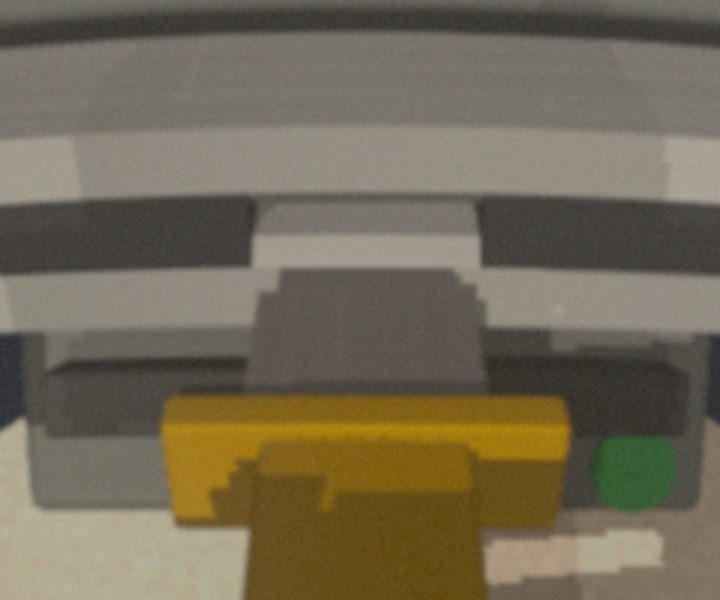

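View pics/s16z.png

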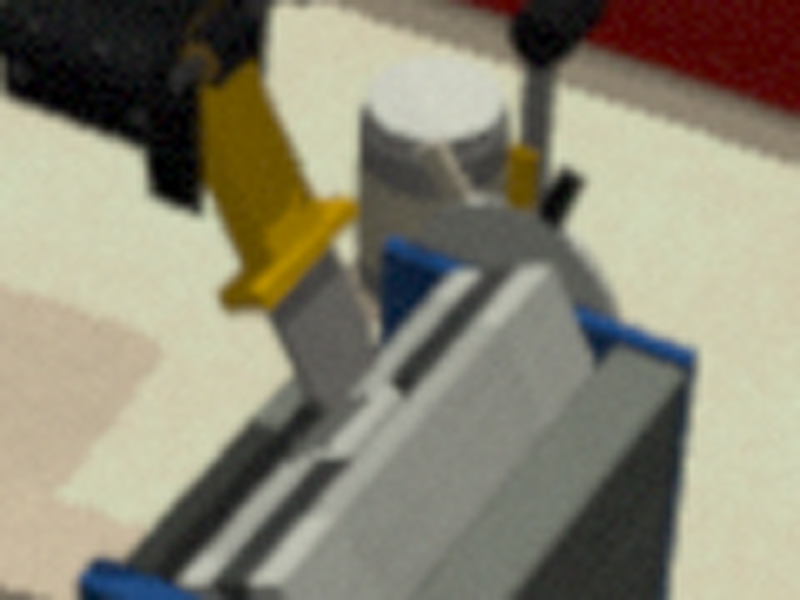

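```bash
python3 - <<'E'
from h import *
np.set_printoptions(precision=1,suppress=True)
sc=lambda x,y:('scene',[280+x*.15,150+y*.15]); w=lambda x,y:('wrist',[200+x/3,60+y/3])
print('tip',tri([sc(352,383),w(368,268)]))
print('mouth',tri([sc(365,428),w(366.5,236)]))
print('mouth@170',atz('wrist',w(366.5,236)[1],170))
print('pred mouth scene',(proj('scene',[552,103.4,170])-[280,150])/.15,'wrist',(proj('wrist',[552,103.4,170])-[200,60])*3)
p=np.array(env.state()['eef_pos']);
print('pred tip',p+[69.8,0,-78],(proj('scene',p+[69.8,0,-78])-[280,150])/.15,(proj('wrist',p+[69.8,0,-78])-[200,60])*3)
E
python3 - <<'E'
import cv2
a=cv2.imread('pics/s16.png');cv2.imwrite('pics/s16y.png',cv2.resize(a[185:230,305:365],(800,600),interpolation=2))
E
```

```text
tip (array([545.2, 103.8, 181.9]), [np.float64(0.6732753318504919), np.float64(2.693315561521186)])
mouth (array([551.7, 104. , 160. ]), [np.float64(0.6194752387316989), np.float64(2.305721544554427)])
mouth@170 [550.5 103.3 170. ]
pred mouth scene [361.1 410.8] wrist [365.9 229.6]
pred tip [545.2 104.8 183.2] [348.6 378.8] [360.  261.4]
```

View pics/s16y.png

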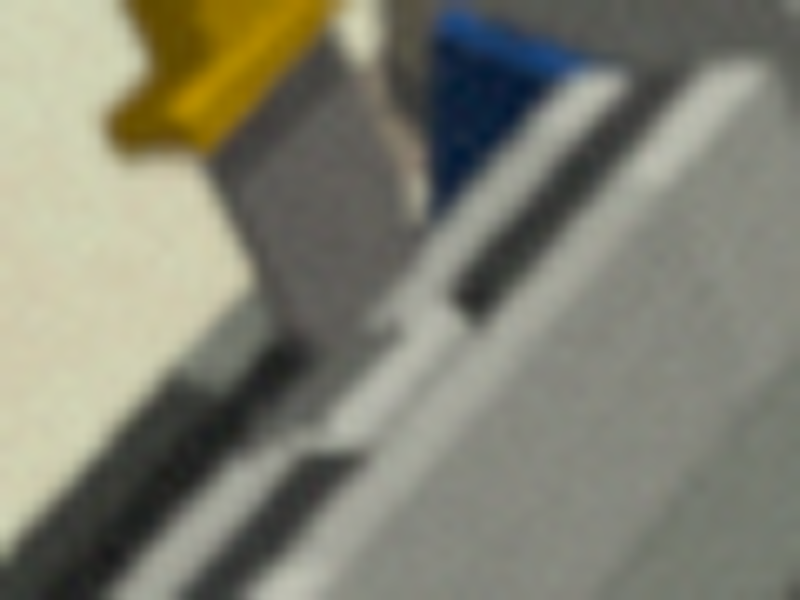

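Emit:
drive_tool(commands=[{"dx": 2.3, "dy": 0, "dz": -4.4, "yaw": 0}, {"dx": 2.3, "dy": 0, "dz": -4.4, "yaw": 0}, {"dx": 2.3, "dy": 0, "dz": -4.4, "yaw": 0}, {"dx": 2.3, "dy": 0, "dz": -4.4, "yaw": 0}, {"dx": 0, "dy": 0, "dz": 0, "yaw": 0}])

```text
t: 16.7
eef_pos: [485.3, 104.7, 243.0]
tcp_rot: [3.141, -0.001, -0.007]
ft_force: [2.1, -0.1, -3.0]
opening: 0.377
```

Run:
```python
from h import *
np.set_printoptions(precision=2,suppress=True)
w=snap('wrist','w17')
s=env.state();print(s['eef_pos'],s['ft_force'],s['opening'],s['tcp_rot'])
cv2.imwrite('pics/w17z.png',cv2.resize(w[60:260,200:440,::-1],(720,600),interpolation=2))
a=snap('scene','s17');cv2.imwrite('pics/s17z.png',cv2.resize(a[150:240,280:400,::-1],(800,600),interpolation=2))
```

```text
[485.03 104.69 243.33] [ 1.66  0.98 -0.89] 0.3756594651318966 [ 3.14 -0.   -0.01]
```

View pics/w17z.png

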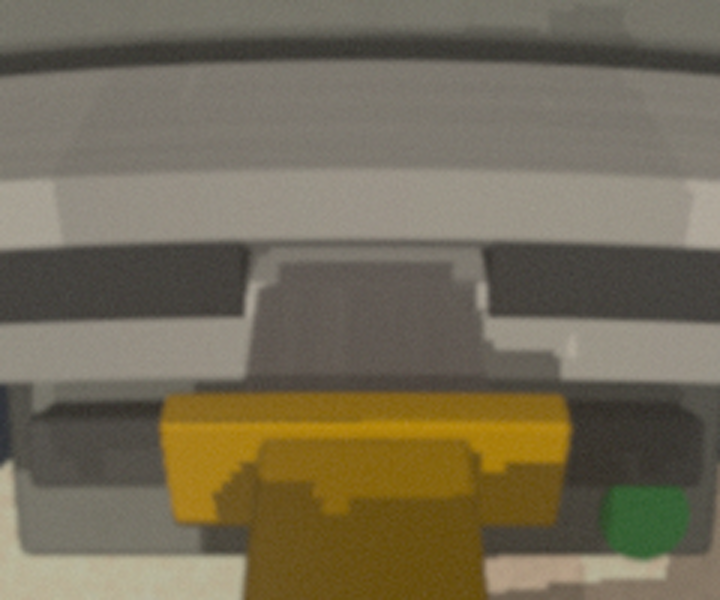

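View pics/s17z.png

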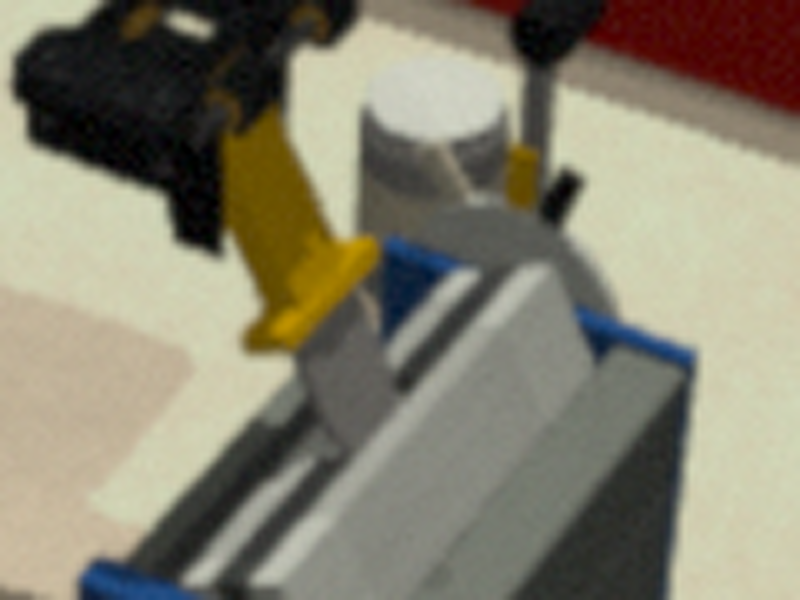

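Emit:
drive_tool(commands=[{"dx": 2.3, "dy": 0, "dz": -4.4, "yaw": 0}, {"dx": 2.3, "dy": 0, "dz": -4.4, "yaw": 0}, {"dx": 0, "dy": 0, "dz": 0, "yaw": 0}])

```text
t: 17.05
eef_pos: [489.7, 104.7, 234.1]
tcp_rot: [3.141, -0.0, -0.007]
ft_force: [3.2, 0.6, -2.4]
opening: 0.379
```

Emit:
drive_tool(commands=[{"dx": 2.3, "dy": 0, "dz": -4.4, "yaw": 0}, {"dx": 2.3, "dy": 0, "dz": -4.4, "yaw": 0}, {"dx": 0, "dy": 0, "dz": 0, "yaw": 0}])

```text
t: 17.3
eef_pos: [494.1, 104.7, 225.2]
tcp_rot: [3.141, 0.0, -0.007]
ft_force: [4.3, 0.3, -2.5]
opening: 0.381
```

Run:
```python
from h import *
np.set_printoptions(precision=2,suppress=True)
w=snap('wrist','w18')
s=env.state();print(s['eef_pos'],s['ft_force'],s['opening'],s['tcp_rot'])
cv2.imwrite('pics/w18z.png',cv2.resize(w[60:360,140:500,::-1],(720,600),interpolation=2))
a=snap('scene','s18');cv2.imwrite('pics/s18z.png',cv2.resize(a[150:240,280:400,::-1],(800,600),interpolation=2))
```

```text
[494.05 104.7  225.52] [ 3.65 -0.4  -2.22] 0.37619945398758325 [ 3.14  0.   -0.01]
```

View pics/w18z.png

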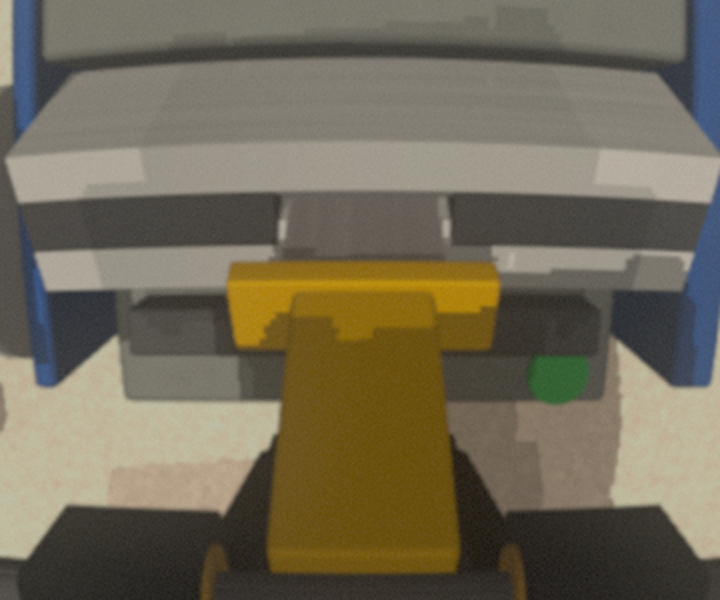

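View pics/s18z.png

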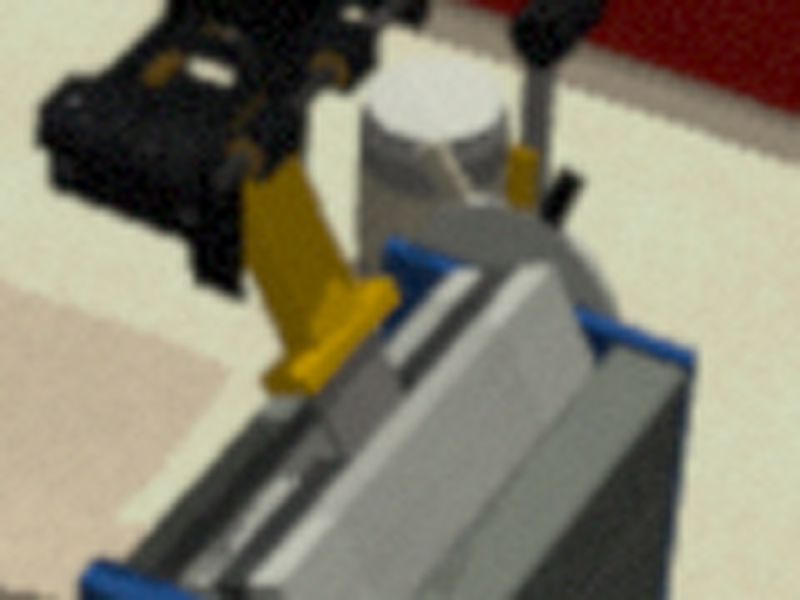

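Emit:
drive_tool(commands=[{"dx": 2.8, "dy": -0.3, "dz": -4.4, "yaw": 0}, {"dx": 2.6, "dy": 0, "dz": -4.4, "yaw": 0}, {"dx": 0, "dy": 0, "dz": 0, "yaw": 0}])

```text
t: 17.65
eef_pos: [499.2, 104.4, 216.3]
tcp_rot: [3.141, 0.001, -0.007]
ft_force: [2.9, -0.0, -2.6]
opening: 0.374
```

Emit:
drive_tool(commands=[{"dx": 2.5, "dy": 0, "dz": -4.4, "yaw": 0}, {"dx": 2.4, "dy": 0, "dz": -4.4, "yaw": 0}, {"dx": 0, "dy": 0, "dz": 0, "yaw": 0}])

```text
t: 17.9
eef_pos: [504.1, 104.4, 207.4]
tcp_rot: [3.141, 0.001, -0.007]
ft_force: [1.6, 0.2, -2.2]
opening: 0.377
```

Run:
```python
from h import *
np.set_printoptions(precision=2,suppress=True)
w=snap('wrist','w19')
s=env.state();print(s['eef_pos'],s['ft_force'],s['opening'],s['tcp_rot'])
cv2.imwrite('pics/w19z.png',cv2.resize(w[60:360,140:500,::-1],(720,600),interpolation=2))
a=snap('scene','s19');cv2.imwrite('pics/s19z.png',cv2.resize(a[150:240,280:400,::-1],(800,600),interpolation=2))
```

```text
[503.99 104.41 207.82] [ 0.88  0.13 -1.87] 0.37671085135334126 [ 3.14  0.   -0.01]
```

View pics/w19z.png

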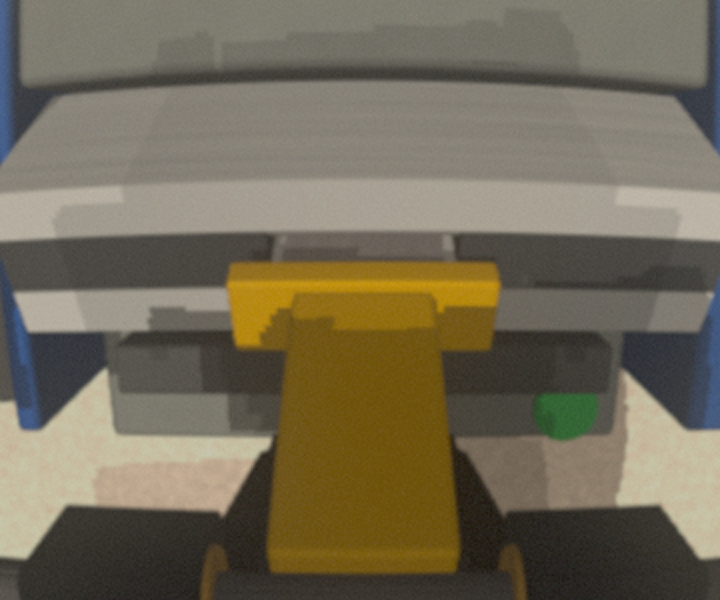

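View pics/s19z.png

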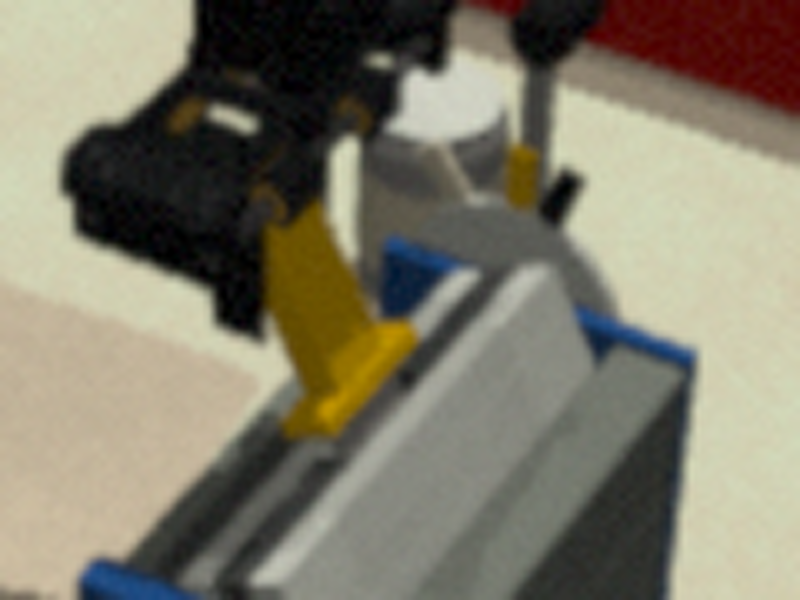

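Emit:
drive_tool(commands=[{"dx": 2.3, "dy": 0, "dz": -4.4, "yaw": 0}, {"dx": 2.3, "dy": 0, "dz": -4.4, "yaw": 0}, {"dx": 0, "dy": 0, "dz": 0, "yaw": 0}])

```text
t: 18.25
eef_pos: [508.7, 104.4, 198.7]
tcp_rot: [3.141, 0.001, -0.007]
ft_force: [0.9, -0.5, -2.9]
opening: 0.379
```

Emit:
drive_tool(commands=[{"dx": 1.2, "dy": 0, "dz": -2.2, "yaw": 0}, {"dx": 0, "dy": 0, "dz": 0, "yaw": 0}])

```text
t: 18.42
eef_pos: [509.8, 104.4, 197.0]
tcp_rot: [3.141, 0.001, -0.007]
ft_force: [0.6, -0.1, -2.3]
opening: 0.375
```

Emit:
drive_tool(commands=[{"dx": 1.2, "dy": 0, "dz": -2.2, "yaw": 0}, {"dx": 0, "dy": 0, "dz": 0, "yaw": 0}])

```text
t: 18.58
eef_pos: [510.9, 104.4, 195.6]
tcp_rot: [3.142, 0.0, -0.007]
ft_force: [-2.4, 0.3, 1.6]
opening: 0.377
```

Emit:
drive_tool(commands=[{"dx": 0.9, "dy": 0, "dz": -1.8, "yaw": 0}, {"dx": 0, "dy": 0, "dz": 0, "yaw": 0}])

```text
t: 18.75
eef_pos: [511.3, 104.4, 195.0]
tcp_rot: [3.141, 0.0, -0.007]
ft_force: [-10.8, -0.5, 17.8]
opening: 0.371
```

Run:
```python
from h import *
np.set_printoptions(precision=2,suppress=True)
w=snap('wrist','w20')
s=env.state();print(s['eef_pos'],s['ft_force'],s['opening'],s['tcp_rot'])
cv2.imwrite('pics/w20z.png',cv2.resize(w[60:360,140:500,::-1],(720,600),interpolation=2))
a=snap('scene','s20');cv2.imwrite('pics/s20z.png',cv2.resize(a[150:240,280:400,::-1],(800,600),interpolation=2))
```

```text
[511.25 104.44 194.95] [-10.94  -1.24  17.61] 0.38008494823858496 [ 3.14  0.   -0.01]
```

View pics/w20z.png

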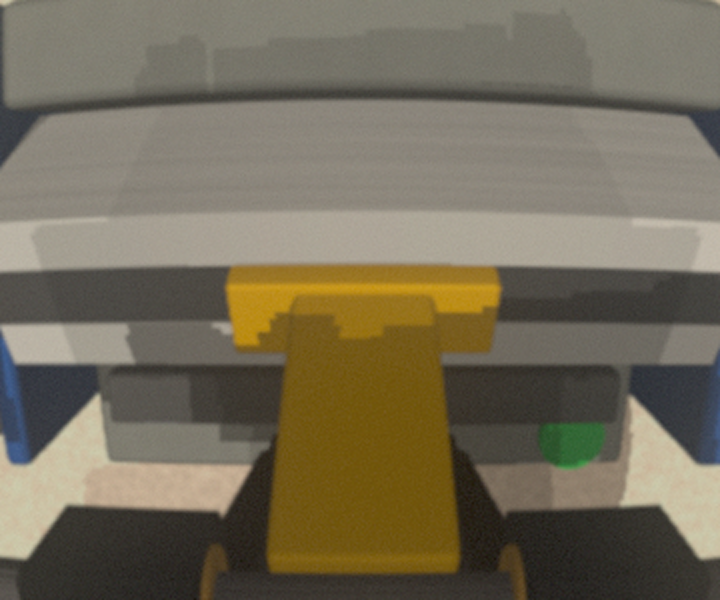

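View pics/s20z.png

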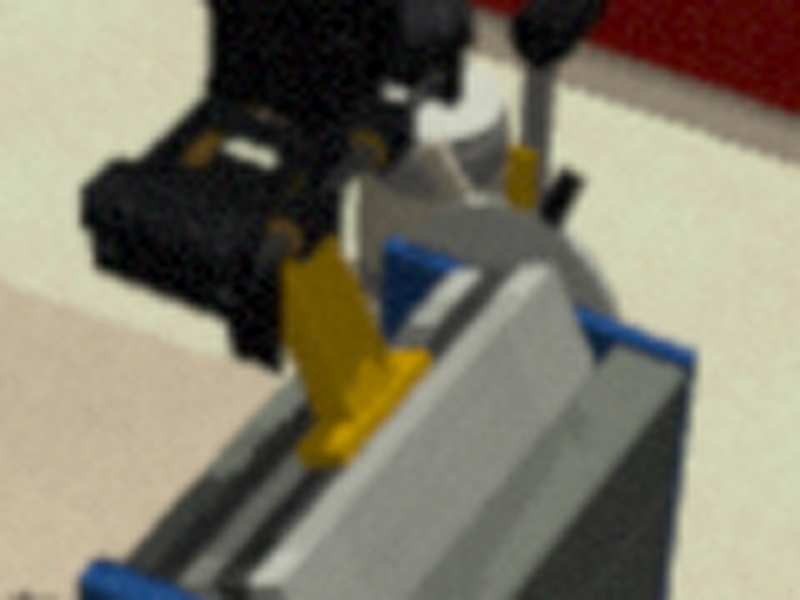

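Emit:
drive_tool(commands=[{"dx": -0.3, "dy": 0, "dz": 0.7, "yaw": 0}, {"dx": 0, "dy": 0, "dz": 0, "yaw": 0}, {"dx": 0, "dy": 0, "dz": 0, "yaw": 0}, {"dx": 0, "dy": 0, "dz": 0, "yaw": 0}, {"dx": 0, "dy": 0, "dz": 0, "yaw": 0}], grip=1.0)

```text
t: 19.27
eef_pos: [511.7, 104.4, 194.0]
tcp_rot: [3.141, 0.0, -0.007]
ft_force: [0.2, -0.1, -0.3]
opening: 0.67
```

Emit:
drive_tool(commands=[{"dx": 0, "dy": 0, "dz": 0, "yaw": 0}, {"dx": 0, "dy": 0, "dz": 0, "yaw": 0}, {"dx": 0, "dy": 0, "dz": 0, "yaw": 0}, {"dx": 0, "dy": 0, "dz": 0, "yaw": 0}])

```text
t: 19.6
eef_pos: [511.6, 104.4, 194.1]
tcp_rot: [3.141, 0.0, -0.007]
ft_force: [0.4, -0.4, -0.1]
opening: 0.95
```

Run:
```python
from h import *
np.set_printoptions(precision=2,suppress=True)
w=snap('wrist','w21')
s=env.state();print(s['eef_pos'],s['ft_force'],s['opening'],s['tcp_rot'])
cv2.imwrite('pics/w21z.png',cv2.resize(w[60:360,140:500,::-1],(720,600),interpolation=2))
```

```text
[511.63 104.44 194.09] [ 0.1  -1.11  0.1 ] 0.9768972732789182 [ 3.14  0.   -0.01]
```

View pics/w21z.png

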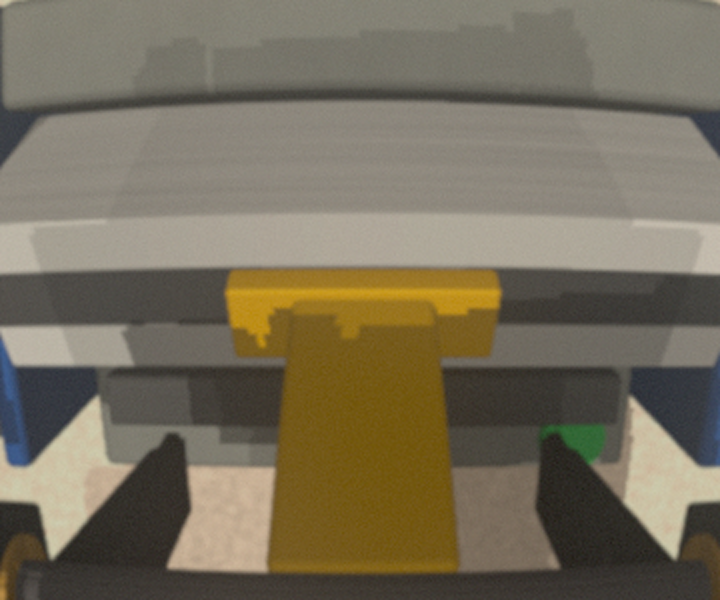

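Emit:
drive_tool(commands=[{"dx": 0, "dy": 0, "dz": 8, "yaw": 0}, {"dx": 0, "dy": 0, "dz": 12, "yaw": 0}, {"dx": 0, "dy": 0, "dz": 25, "yaw": 0}, {"dx": 0, "dy": 0, "dz": 35, "yaw": 0}, {"dx": -10, "dy": 0, "dz": 35, "yaw": 0}])

```text
t: 20.07
eef_pos: [502.0, 104.3, 310.6]
tcp_rot: [3.141, 0.001, -0.007]
ft_force: [-0.2, -0.7, 0.1]
opening: 1.0
```

Emit:
drive_tool(commands=[{"dx": -20, "dy": -30, "dz": 15, "yaw": 0}, {"dx": -25, "dy": -35, "dz": 10, "yaw": 0}, {"dx": -25, "dy": -35, "dz": 0, "yaw": 0}, {"dx": 0, "dy": 0, "dz": 0, "yaw": 0}, {"dx": 0, "dy": 0, "dz": 0, "yaw": 0}])

```text
t: 20.48
eef_pos: [433.1, 6.4, 334.7]
tcp_rot: [3.141, -0.002, -0.01]
ft_force: [-0.9, 1.2, 0.8]
opening: 0.998
```

Run:
```python
from h import *
np.set_printoptions(precision=2,suppress=True)
w=snap('wrist','w22')
s=env.state();print(s['t'],s['eef_pos'],s['ft_force'],s['opening'],s['tcp_rot'])
a=snap('scene','s22');cv2.imwrite('pics/s22z.png',cv2.resize(a[140:245,275:415,::-1],(800,600),interpolation=2))
for q,h in [('gauge_yellow',170),('jaws',170),('lever_grip',275)]:
    for c in ('wrist','scene'):
        for d in env.place_of(q,c)[:2]: print(q,c,d['pixel'],d['conf'],atz(c,d['pixel'],h))
```

```text
20.5333 [433.8    7.13 334.4 ] [-0.08  0.21  0.28] 1.0013080442305191 [ 3.14 -0.   -0.01]
gauge_yellow wrist [208.6, 93.5] 0.9 [553.11 109.05 170.  ]
gauge_yellow wrist [510.7, 248.0] 0.7 [ 403.66 -188.66  170.  ]
gauge_yellow scene [336.0, 212.3] 0.92 [557.6  103.58 170.  ]
gauge_yellow scene [165.9, 361.7] 0.88 [ 482.88 -462.86  170.  ]
jaws wrist [13.3, 113.9] 0.64 [566.2  359.25 170.  ]
jaws wrist [210.2, 97.3] 0.61 [549.17 107.78 170.  ]
jaws scene [334.1, 211.4] 0.66 [551.43 104.07 170.  ]
lever_grip wrist [6.5, 112.3] 0.97 [553.01 256.97 275.  ]
```

View pics/w22.png

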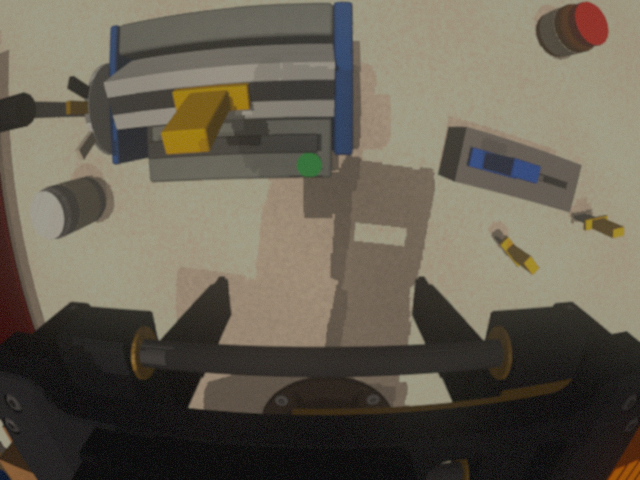

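View pics/s22z.png

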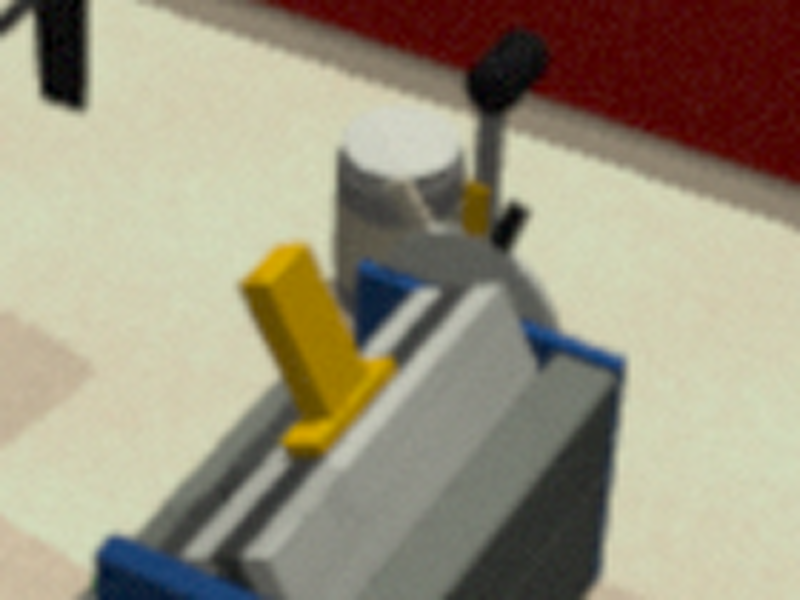

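View pics/s22.png

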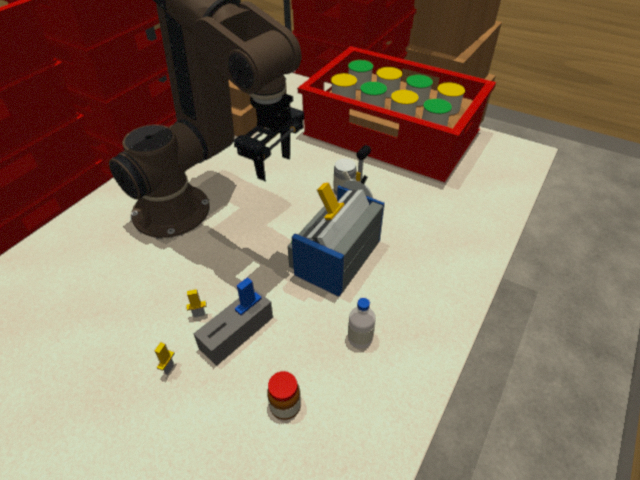

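Run:
```python
from h import *
np.set_printoptions(precision=1,suppress=True)
a=snap('top','t23');cv2.imwrite('pics/t23z.png',cv2.resize(a[190:290,190:330,::-1],(800,571),interpolation=2))
for q,h in [('lever_grip',275),('lever_hinge',145),('yellow_notch',275)]:
    for d in env.place_of(q,'top')[:2]: print(q,d['pixel'],d['conf'],atz('top',d['pixel'],h))
print('t8 grip',atz('top',(204.8,235.6),275),'tab',atz('top',(220,238.6),215))
```

```text
lever_grip [205.1, 236.1] 0.58 [550.6 250.5 275. ]
lever_hinge [214.0, 238.6] 0.82 [560.7 258.2 145. ]
yellow_notch [201.0, 234.1] 0.87 [555.3 260.6 275. ]
yellow_notch [269.4, 239.6] 0.43 [544.3  94.7 275. ]
t8 grip [551.8 251.3 275. ] tab [552.4 227.  215. ]
```

View pics/t23z.png

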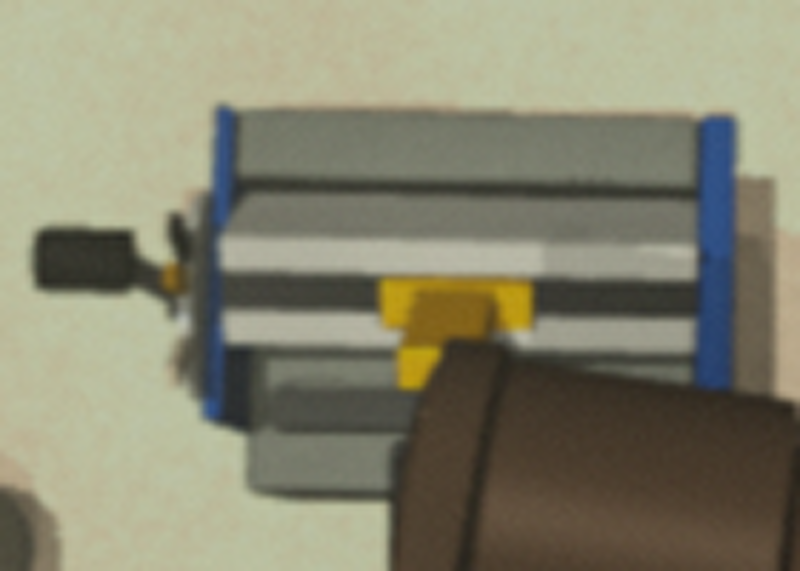

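```bash
python3 -c "
from cell import env
print(env.job_done()); print(env.state()['t'])"
```

```text
the job is handed in; nothing more can be done
None
the job is handed in; nothing more can be done
```

I handed the job in at about 20.6 s of the 54 s allowed, with the lever in the yellow notch and the yellow gauge home in the jaw gap.

**What I did**
- **Lever:** I gripped the barrel, drew it along its arc to upright and released it. The red shutter was then gone from the gap.
- **Gauge:** I gripped it across its 36 mm width and tilted it to about 0.48 rad by levering the blade against its own stand slot. Then I slid it down the gap to the shoulder and let go.

**Last checks**
- **Lever:** after release, the top camera showed the grip and the yellow tab within 1 mm of each other in x. The shutter was out of sight when I last had a clear view into the gap.
- **Gauge:** at home the push-back was about 20 N, roughly along the gap's axis, at the depth I had worked out. The pictures show the shoulder flat on the jaws, with the fingers open and well clear.
- **Everything else:** the blue gauge was still in its stand. The bottle, jar, can and the small look-alike gauges looked unmoved.

**Disagreements**
- While tilting, the gauge turned about the top of its handle instead of the grip point. I measured this and allowed for it.
- Absolute camera positions differed by a few millimetres between views, so I aligned the blade to the gap by comparing the two in the same picture.
- The networks' yellow-notch and lever-hinge positions in the last top view were 5 to 10 mm off the rest. I relied on the tab comparison instead.

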